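# Pin the mould carriage and hold the press follower over the mould

## Task

First lock the mould carriage by moving the loose red-headed pin from its block into the holes of the fork and tongue in front of the mould, fully home, and let go of it. Then pick up the wooden follower by its handle, carry it over the row of tall cheeses, and hold it level about 15 mm above the rim of the blue mould, centred and square so that it would go straight in, without ever touching the mould. Leave the cheeses and other things undisturbed, and finish holding the follower there, still, in the gripper.

Things in the scene. Friction and masses are not known exactly. Their poses are not given: they have to be found in the camera images.
- pin_grip (a point): Centre (half-way up) of the head of the upright lock pin. Red round head 22 mm in diameter, 44 mm tall; below it a steel shank 12 mm in diameter, 44 mm long, chamfered tip 66 mm below this point; z up. 70 g. Starts standing in a white block (50 x 50 x 50 mm) on the caddy, head resting on the block's top; lift it 44 mm to come clear of its loose 16 mm hole.
- caddy: Green plastic caddy board, fixed, 250 x 150 x 12 mm thick, origin at the centre of its underside on the table. The pin's white block is at x = -90 mm, y = 0 in its frame, and the follower lies flat on it at about x = +45 mm. It may be on either side of the row of cheeses, the mould on the other.
- follower_grip (a point): Centre of the follower's handle bar. Follower: light wooden plate 96 (its x) x 76 (its y) x 14 mm thick; above it a dark bar 76 mm long along x, 20 wide along y, 24 tall, on two posts 18 mm wide. This point is 44 mm above the plate's underside; the bar's top is 56 mm above it. z up. About 180 to 290 g. Starts lying flat on the caddy.
- lock_hole (a point): Mouth of the pin hole, on the upper face of the steel fork (50 x 60 mm), 50 mm above the table, 130 mm from the mould's centre towards its -x; axes as the mould's. The 15 mm vertical hole runs through the fork's upper plate (10 mm), the carriage's tongue (10 mm) and the fork's lower block, 6 mm gaps between. Pin home: head rests on this face, pin_grip 22 mm above this point.
- mould_mouth (a point): Centre of the open top of the blue rectangular mould, at the level of its rim (104 mm above the table). x along the mould's long side, z up. Opening 114 x 94 mm (x, y), walls 6 mm; a young cheese inside reaches to 30 mm below the rim. The mould is fixed on its carriage.
- carriage (a joint): Slide of the mould carriage on its base, in m: 0 is the locking position, where the holes of tongue and fork are in line (it starts there); grows to 0.08 away from the fork, along the mould's x. Stiff: about 6 N to move it.
- row_board: Dark wooden board, fixed, 360 mm (its x) x 120 mm (its y) x 25 mm thick, between the caddy and the mould, origin at the centre of its underside on the table. The row of three tall cheeses stands on it along x; their tops are 120 mm above the table.
- cheese0: Tall tapered cheese of the row, 84 mm in diameter at the foot, 95 mm tall, origin at the centre of its underside; bystander.
- cheese1: Tall tapered cheese of the row, the middle one, as cheese0; bystander.
- cheese2: Tall tapered cheese of the row, the one farthest from the robot, as cheese0; bystander.
- wheel: Small cream cheese wheel, 90 mm in diameter, 40 mm tall, at the right edge of the work area; origin at the centre of its underside; bystander.
- loaf: Orange-brown loaf cheese, 70 x 130 x 50 mm tall, at the back; origin at the centre of its underside; bystander.
- jar: Amber jar with a steel cap, 64 mm in diameter, 90 mm tall, at the back; origin at the centre of its underside; bystander.
- brush: Brush lying on the table at the left edge of the work area, about 20 cm long and 20 mm tall; bystander.
Not all that is in view belongs to the job. Leave any pink or turquoise look-alike of the part that bears follower_grip alone.

How it is judged:
By the outcome, as a careful person would: the job done as asked, in the order asked, and still so for the second after the job is handed in, while the arm keeps its last pose, push and grip.
It also fails if it takes over 72 s, if anything falls off the work surface, if the arm or the gripper's body presses on something with over 40 N, if the wrist force passes 120 N, or if a joint passes its speed limit or range.

## Robot

A 6-joint arm with a two-finger parallel gripper is mounted at the origin on the work surface. World frame = base frame: x ahead of the robot, y to its left, z up, the work surface at z = 0. Lengths are in m, angles in degrees, forces in N, time in s.
With the tool pointing down it reaches from about 0.325 to 0.925 m from the base axis. Payload 3.1 kg.
Tool frame: the origin (TCP) lies at the centre of the arm's flange, where the gripper is bolted on; the fingertips stand manip.tcp_to_tips ahead of it and the grasp point (between the pads) lies 155 mm ahead of it (manip.tcp_to_tips is the distance from the TCP to the fingertips, in m); y points along the fingers, x is the direction in which the jaws open and shut, and the axes are right-handed (so a half turn about y gives the same grasp; the last joint's range is limited). The gripper opens to 85 mm and grips with 20 to 120 N. Pads are 22 mm wide; open, the fingers measure 114 mm over their backs; the gripper's body (76 mm by 85 mm) begins 54 mm behind the grasp point. The pads swing forward as they close: fully open they stand 13 mm farther back than shut.
Start: joints at [60.206, 12.427, 92.441, -0, 75.132, -6.429], TCP at [0.248, 0.574, 0.405] pointing down, gripper open.
Joint ranges: [-157.48, 157.48], [-44.54, 120.13], [17.64, 146.25], [-64.5, 244.5], [7.68, 150.69], [-147.95, 147.95]. Speed limits (degrees/s): [159.86, 159.86, 180, 180, 180, 180].

## Interface

Orientations are given as a 3x3 rotation matrix whose columns are the frame's x, y, z axes.
In Python, from workcell import manip gives the robot as it stands.
- The arm moves only by the tool carry_out, never from a script. Its argument "increments" is a list of rows, each an object with "twist": the turn, a rotation vector about the tool's x, y, z in rad, a list of three; "translation": the shift along the tool's x, y, z in cm, a list of three; "jaw": the closure, from -1 (fully open) to 1 (shut). In form: [{"twist": [wx, wy, wz], "translation": [tx, ty, tz], "jaw": jaw}, ...]. A call has 1 to 5 rows; each row shifts and turns the commanded pose from where the row before left it, along the tool's axes as they then stand; what a row does not reach is not made up. A row lasts 1/10 s, in which the tool goes at most 50 mm and 8.59 degrees, less where a joint would pass 70% of its speed; a pose out of reach is approached as far as the arm can. A call is refused whole if a number of a shift passes 5 or a number of a turn 0.15, either way. A call with a gripper value outside its range is refused whole. The fingers move at their own pace and stop on an object; the grip force is fixed at half the most. Time passes only in rows, so rows that do not move let the fingers close. It gives the time, the measured TCP pose, the force and the opening at its end, in the units of the state.
- manip.get_state(): the state, without advancing time (a new reading comes with each control period).
- manip.read_camera(name): name is "side" or "top"; returns the picture (400x640x3 uint8, red, green, blue); there is no depth.
- manip.calibration(name): a dict with "camera_matrix" (3x3 intrinsics, pixels), "distortion" ([k1, k2, p1, p2, k3] as OpenCV has them; the pictures are not rectified), "rvec" (rotation vector, rad) and "tvec" (3), from world to camera coordinates, as OpenCV has them. Camera axes: x right, y down, z forward; pixel columns grow to the right and rows downward; lengths in m; the calibration is good to about 2 mm. A picture is of the moment at which its call begins. calibration takes no time and is no camera call.
- manip.job_done(): hands the job in, once; it reports no verdict.
The state is a dict: "time": time; "q": joint angles; "joint_vel": joint speeds; "effort": joint torques, N m; "eef_pos": TCP position; "ee_rot": TCP orientation; "ft_force": force on the tool from outside, world axes, zero at the start; "moment": the same for the moment, N m; "finger_gap": opening from 0.0 (shut) to 1.0 (fully open).
Only numpy, scipy, OpenCV 4.12 (cv2) and the standard library are available. Lean on these libraries where they do the work, as an engineer would, in place of code of your own. Each camera call takes 0.05 s, during which the arm holds its last target.

## Working session

There is one attempt and no reset: what is moved stays moved. The work goes in short steps, Python scripts to look and compute and a tool call to move; the robot and the scene stay as the last step left them, time stands still between calls to the robot, and variables do not carry over. Pictures are saved under pics/ and viewed, and the job is handed in when it is done.

Besides the shell and the picture viewer there is one more tool, called after ">>>" as name(argument=value, ...), one argument or row to a line, values as JSON. carry_out: Moves the arm, as the interface text tells. Its arguments: {"type":"object","properties":{"increments":{"type":"array"}},"required":["increments"]}

```bash
ls; mkdir -p pics; python3 - <<'E'
from workcell import manip
import cv2
s=manip.get_state(); print(s, manip.tcp_to_tips)
for n in("side","top"):
    im=manip.read_camera(n); cv2.imwrite(f"pics/{n}0.png",im[:,:,::-1]); c=manip.calibration(n); print(c)
E
```

```text
pics
{'time': 0.0, 'q': array([ 6.02065453e+01,  1.24768435e+01,  9.25290746e+01, -1.79496219e-03,
        7.51320173e+01, -6.42831404e+00]), 'joint_vel': array([-0.09219253, -0.0528627 , -0.03882427,  0.07598847, -0.00300369,
        0.01435182]), 'effort': array([ 5.72629278e-05, -3.96838009e+01, -3.03854120e+01, -1.27499552e-04,
        9.99441108e-03, -1.27313515e-05]), 'eef_pos': array([0.24764679, 0.57340281, 0.40336141]), 'ee_rot': array([[ 3.96580631e-01, -1.16991163e-03, -9.17999147e-01],
       [ 9.17996767e-01, -2.10426123e-03,  3.96582285e-01],
       [-2.39567624e-03, -9.99997102e-01,  2.39465844e-04]]), 'ft_force': array([ 0.19885554,  0.01523932, -0.03799682]), 'moment': array([ 0.01880891, -0.0158657 ,  0.00262599]), 'finger_gap': 1.0017080906655456} 0.1734
{'camera_matrix': array([[388.31801781,   0.        , 318.50545501],
       [  0.        , 388.31801781, 201.97383089],
       [  0.        ,   0.        ,   1.        ]]), 'distortion': array([-0.00346371,  0.        ,  0.        ,  0.        ,  0.        ]), 'rvec': array([ 2.27543062, -0.29701835,  0.14023044]), 'tvec': array([-0.47491413,  0.16572528,  1.10379584])}
{'camera_matrix': array([[458.27372807,   0.        , 319.68143982],
       [  0.        , 458.27372807, 199.4990927 ],
       [  0.        ,   0.        ,   1.        ]]), 'distortion': array([0.04282165, 0.        , 0.        , 0.        , 0.        ]), 'rvec': array([ 2.22810109, -2.17528322,  0.04494324]), 'tvec': array([0.00260191, 0.49466806, 1.41499458])}
```

View pics/side0.png

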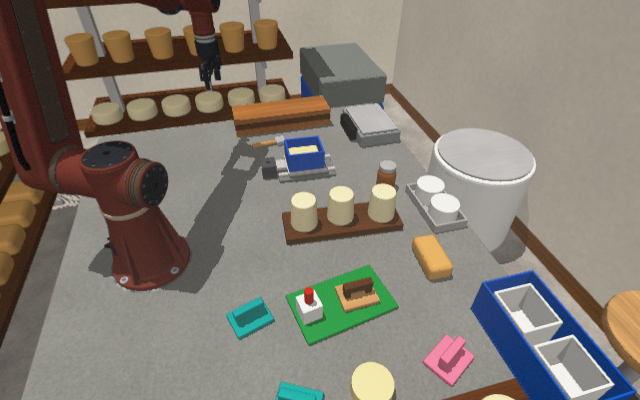

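View pics/top0.png

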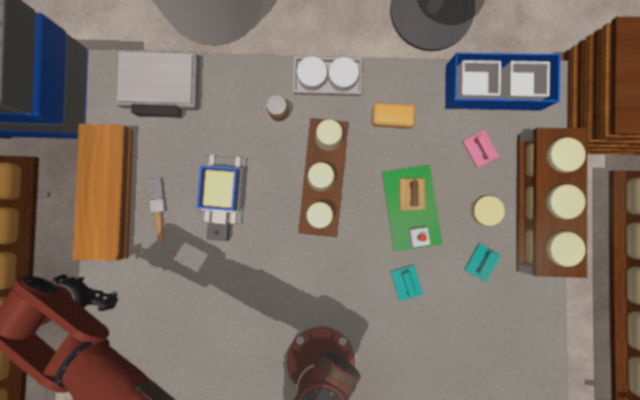

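Top view: robot base ~(320,360), caddy (412,208) with pin (421,237) and follower (413,194), cheese row (320,175), mould (219,188), fork (218,230). Candidates for the follower: wooden one at top (413,194) / side (357,293); pink at top (481,149); turquoise at top (407,283) and (482,262). By the description I choose the wooden one on the green caddy. Next, close crops.

```bash
cat > h.py <<'E'
import numpy as np, cv2
from workcell import manip
def cal(n):
    c=manip.calibration(n); return [np.array(c[k],float) for k in("camera_matrix","distortion","rvec","tvec")]
def ray(n,px):
    K,d,r,t=cal(n); R=cv2.Rodrigues(r)[0]
    u=cv2.undistortPoints(np.array(px,float).reshape(-1,1,2),K,d).reshape(-1,2)
    return -R.T@t, np.c_[u,np.ones(len(u))]@R
def plane(n,px,z):
    o,D=ray(n,px); return o+D*((z-o[2])/D[:,2])[:,None]
def proj(n,P):
    K,d,r,t=cal(n); return cv2.projectPoints(np.array(P,float).reshape(-1,1,3),r,t,K,d)[0].reshape(-1,2)
def tri(p1,p2):
    o1,d1=ray("side",[p1]);o2,d2=ray("top",[p2]); d1=d1[0];d2=d2[0]
    A=np.c_[d1,-d2]; s=np.linalg.lstsq(A,o2-o1,rcond=None)[0]
    a=o1+s[0]*d1;b=o2+s[1]*d2; return (a+b)/2,np.linalg.norm(a-b)
def crop(im,x,y,w,h,s,name):
    cv2.imwrite(name,cv2.resize(im[y:y+h,x:x+w],None,fx=s,fy=s,interpolation=cv2.INTER_CUBIC)[:,:,:])
E
python3 - <<'E'
from h import *
t=cv2.imread("pics/top0.png");s=cv2.imread("pics/side0.png")
a=cv2.resize(t[150:260,370:450],None,fx=5,fy=5,interpolation=cv2.INTER_CUBIC)
b=cv2.resize(t[145:255,185:255],None,fx=5,fy=5,interpolation=cv2.INTER_CUBIC)
cv2.imwrite("pics/c1.png",np.hstack([a,b]))
a=cv2.resize(s[260:345,280:405],None,fx=6,fy=6,interpolation=cv2.INTER_CUBIC)
cv2.imwrite("pics/c2.png",a)
a=cv2.resize(s[125:190,250:350],None,fx=8,fy=8,interpolation=cv2.INTER_CUBIC)
cv2.imwrite("pics/c3.png",a)
E
```

```text
(no output)
```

View pics/c1.png

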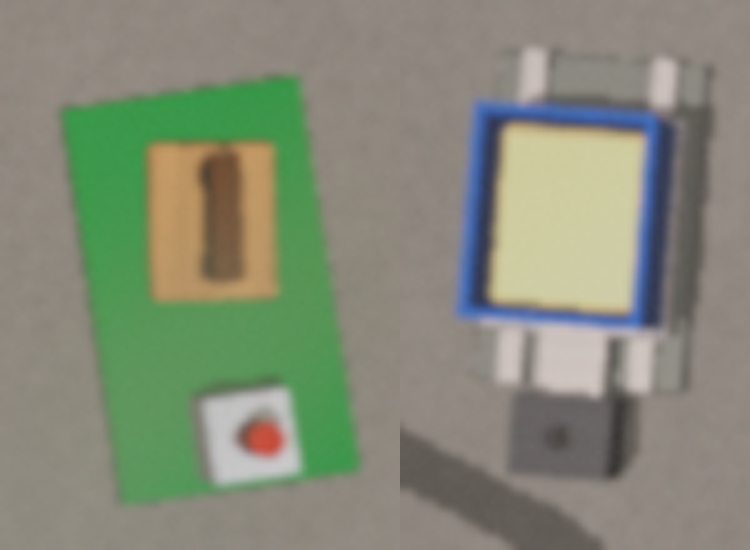

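View pics/c2.png

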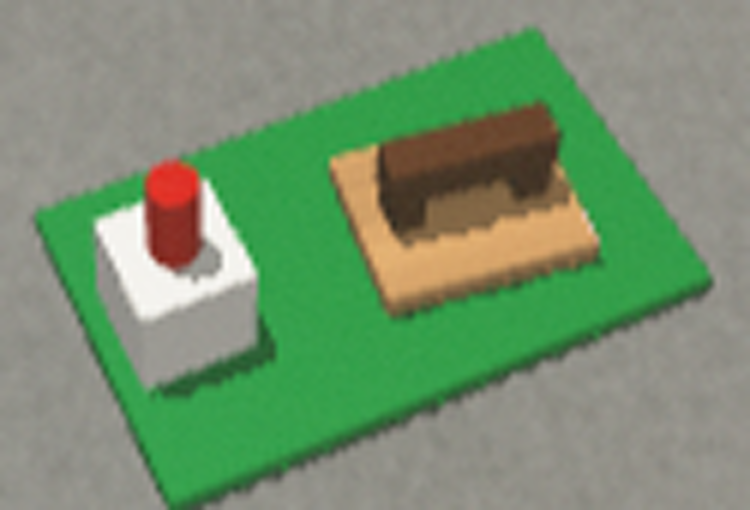

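View pics/c3.png

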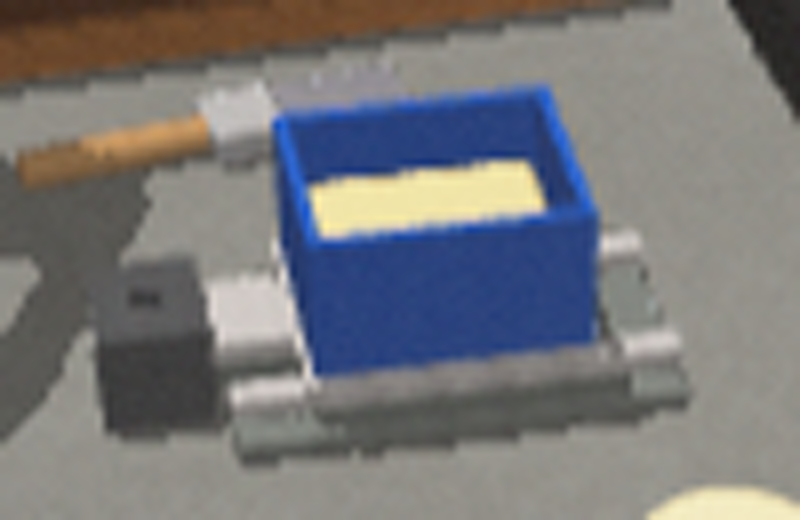

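The crops confirm it: a wooden plate with a dark bar on the green board (side crop, bar ~(470,150)), and the pin's red head beside it. The mould, tongue and fork with the hole (dark spot, top crop (557,437)) are also clear. Next, the measurements.

```bash
cat > meas.py <<'E'
from h import *
def up(im,x,y,w,h,s=8): return cv2.resize(im[y:y+h,x:x+w],None,fx=s,fy=s,interpolation=cv2.INTER_CUBIC)
def back(p,x,y,s=8): return (np.array(p,float)+.5)/s-.5+np.array([x,y])
def big(m):
    c=cv2.findContours(m.astype(np.uint8),cv2.RETR_EXTERNAL,cv2.CHAIN_APPROX_NONE)[0]; return max(c,key=cv2.contourArea)
def quad(m):
    c=cv2.convexHull(big(m))
    for e in np.linspace(.01,.15,60):
        a=cv2.approxPolyDP(c,e*cv2.arcLength(c,True),True)
        if len(a)<=4: break
    # refine: fit lines on contour points near each side
    a=a.reshape(-1,2).astype(float); cc=big(m).reshape(-1,2).astype(float); L=[]
    for i in range(len(a)):
        p,q=a[i],a[(i+1)%len(a)]; d=(q-p)/np.linalg.norm(q-p); l=np.linalg.norm(q-p)
        t=(cc-p)@d; n=abs((cc-p)@np.array([-d[1],d[0]])); k=(t>.12*l)&(t<.88*l)&(n<6)
        v=cv2.fitLine(cc[k].astype(np.float32),cv2.DIST_HUBER,0,.01,.01).ravel(); L.append(np.cross([v[2],v[3],1],[v[2]+v[0],v[3]+v[1],1]))
    out=[]
    for i in range(len(L)):
        x=np.cross(L[i-1],L[i]); out.append(x[:2]/x[2])
    return np.array(out)
def rep(name,P):
    e=np.roll(P,-1,0)-P; l=np.linalg.norm(e[:,:2],axis=1)
    ang=np.degrees(np.arctan2(e[:,1],e[:,0]))
    print(name,"c",P.mean(0).round(4),"sides",l.round(4),"ang",ang.round(1))
E
python3 - <<'E'
from meas import *
print("cams",ray("top",[[320,200]])[0],ray("side",[[320,200]])[0])
t=cv2.imread("pics/top0.png");s=cv2.imread("pics/side0.png")
def hsv(u): return [c.astype(int) for c in cv2.split(cv2.cvtColor(u,cv2.COLOR_BGR2HSV))]
for n,im,(x,y,w,h) in(("top",t,(370,150,80,110)),("side",s,(280,260,125,85))):
    u=up(im,x,y,w,h);H,S,V=hsv(u)
    g=(H>45)&(H<80)&(S>90)
    g=cv2.morphologyEx(g.astype(np.uint8),cv2.MORPH_CLOSE,np.ones((9,9)))
    rep(n+" caddy",plane(n,back(quad(g),x,y),.012))
    r=((H<6)|(H>172))&(S>150)&(V>90); c=big(r).reshape(-1,2)
    ys=c[:,1]; (cx,cy),rr,_=cv2.minAreaRect(c); print(n,"red rect",back([cx,cy],x,y),np.array(rr)/8)
    rt=r&(V>205); rt=cv2.morphologyEx(rt.astype(np.uint8),cv2.MORPH_OPEN,np.ones((7,7)))
    e=cv2.fitEllipse(big(rt)); print(n,"redtop",back(e[0],x,y),np.array(e[1])/8, plane(n,[back(e[0],x,y)],.106))
    wd=(H>=6)&(H<25)&(S>80)
    cv2.imwrite(f"pics/m_{n}.png",np.hstack([g*255,(r*255).astype(np.uint8),(wd*255).astype(np.uint8)])[::3,::3])
    if n=="top":
        wd=(H>=5)&(H<25)&(S>80)&(np.indices(H.shape)[0]<200*8//5*2)
        rep("plate",plane(n,back(quad(wd),x,y),.026))
        d=wd&(V<125); q=cv2.minAreaRect(big(d)); rep("bar",plane(n,back(cv2.boxPoints(q),x,y),.068))
    wh=(S<30)&(V>215)
    if n=="side": rep("blocktop",plane(n,back(quad(cv2.morphologyEx(wh.astype(np.uint8),cv2.MORPH_CLOSE,np.ones((7,7)))),x,y),.062))
x,y,w,h=185,145,70,110;u=up(t,x,y,w,h);H,S,V=hsv(u)
b=(H>100)&(H<125)&(S>120)&(V>140); cv2.imwrite("pics/m_b.png",np.hstack([(b*255).astype(np.uint8),V.astype(np.uint8)])[::2,::2])
rep("top mould outer",plane("top",back(quad(b),x,y),.104))
print("hole", plane("top",[[216.4,232.4]],.05),plane("side",[[268.25,162.25]],.05),tri([268.25,162.25],[216.4,232.4]))
E
```

```text
cams [0.43779746 0.01527763 1.43353162] [ 0.26909942 -0.81796515  0.85433721]
top caddy c [ 0.4773 -0.2705  0.012 ] sides [0.246  0.1422 0.2447 0.1475] ang [-170.3   99.1   10.9  -80.3]
top red rect [422.29327393 237.15865326] [5.78542566 4.75581646]Traceback (most recent call last):
  File "<stdin>", line 13, in <module>
  File "meas.py", line 5, in big
    c=cv2.findContours(m.astype(np.uint8),cv2.RETR_EXTERNAL,cv2.CHAIN_APPROX_NONE)[0]; return max(c,key=cv2.contourArea)
                                                                                              ~~~^^^^^^^^^^^^^^^^^^^^^^^
ValueError: max() iterable argument is empty
```

```bash
cat > m1.py <<'E'
from meas import *
t=cv2.imread("pics/top0.png");s=cv2.imread("pics/side0.png")
def hsv(u): return [c.astype(int) for c in cv2.split(cv2.cvtColor(u,cv2.COLOR_BGR2HSV))]
print("red px top",t[235:240,418:426,2]);
for n,im,(x,y,w,h) in(("top",t,(370,150,80,110)),("side",s,(280,260,125,85))):
    u=up(im,x,y,w,h);H,S,V=hsv(u)
    g=(H>40)&(H<85)&(S>60)
    g=cv2.morphologyEx(g.astype(np.uint8),cv2.MORPH_CLOSE,np.ones((9,9)))
    try: rep(n+" caddy",plane(n,back(quad(g),x,y),.012))
    except Exception as e: print(e)
    r=((H<8)|(H>170))&(S>120)&(V>(150 if n=="top" else 190)); c=big(r)
    e=cv2.fitEllipse(c); p=back(e[0],x,y); print(n,"redtop",p,np.array(e[1])/8,plane(n,[p],.106))
    if n=="top": pt=p
    else: print("tri redtop",tri(p,pt))
    wd=(H>=8)&(H<25)&(S>70); wd[int(h*8*.6):]=0
    try: rep(n+" plate",plane(n,back(quad(cv2.morphologyEx(wd.astype(np.uint8),cv2.MORPH_CLOSE,np.ones((25,25)))),x,y),.026))
    except Exception as e: print(e)
    V2=V.copy(); d=wd&(V<(135)) ; q=cv2.minAreaRect(big(d)); 
    if n=="top": rep(n+" bar",plane(n,back(cv2.boxPoints(q),x,y),.068))
    wh=(S<40)&(V>(190 if n=="top" else 212))
    try: rep(n+" block",plane(n,back(quad(cv2.morphologyEx(wh.astype(np.uint8),cv2.MORPH_CLOSE,np.ones((55,55)))),x,y),.062))
    except Exception as e: print(e)
    dbg=u.copy(); 
    for m,c in((g,(0,0,0)),(r,(255,0,0)),(wd,(255,255,0)),(d,(255,0,255)),(wh,(0,0,255))):
        cv2.drawContours(dbg,[big(m.astype(np.uint8))],-1,c,2)
    cv2.imwrite(f"pics/d_{n}.png",cv2.resize(dbg,None,fx=.6,fy=.6,interpolation=cv2.INTER_AREA))
x,y,w,h=185,145,70,110;u=up(t,x,y,w,h);H,S,V=hsv(u)
b=(H>100)&(H<125)&(S>110)&(V>135)
rep("top mould outer",plane("top",back(quad(b),x,y),.104))
dbg=u.copy(); cv2.drawContours(dbg,[big(b)],-1,(0,0,255),2)
cv2.imwrite("pics/d_mt.png",cv2.resize(dbg,None,fx=.6,fy=.6,interpolation=cv2.INTER_AREA))
x,y,w,h=250,125,100,65;u=up(s,x,y,w,h);H,S,V=hsv(u)
print("hole", plane("top",[[216.4,232.4]],.05),plane("side",[[268.25,162.25]],.05),tri([268.25,162.25],[216.4,232.4]))
E
python3 m1.py
```

```text
red px top [[136 128 146 170 181 186 186 185]
 [125 135 166 186 193 194 193 193]
 [125 141 175 193 197 196 195 194]
 [133 145 176 194 198 197 196 195]
 [151 147 170 190 197 197 195 196]]
top caddy c [ 0.4771 -0.2704  0.012 ] sides [0.2481 0.1493 0.2494 0.1505] ang [-170.2  100.3   10.1  -80.2]
top redtop [422.39261627 237.23415375] [5.85738707 6.47668982] [[ 0.38887989 -0.28418439  0.106     ]]
top plate c [ 0.5185 -0.2679  0.026 ] sides [0.0938 0.074  0.0953 0.0754] ang [-178.2   92.6    2.7  -88.5]
top bar c [ 0.5215 -0.2646  0.068 ] sides [0.0235 0.0806 0.0234 0.0807] ang [ -87.1 -177.5   93.     2.5]
top block c [ 0.3874 -0.2867  0.062 ] sides [0.0449 0.0431 0.0438 0.042 ] ang [-170.6   98.8    7.9  -79.7]
side caddy c [ 0.4776 -0.2752  0.012 ] sides [0.1538 0.2503 0.1515 0.2506] ang [ -80.6 -170.9   99.5    9.6]
side redtop [308.27471352 290.21665382] [7.15478182 8.42934418] [[ 0.38938133 -0.28853263  0.106     ]]
tri redtop (array([ 0.38939964, -0.2853126 ,  0.10164483]), np.float64(0.0013912728939422532))
side plate c [ 0.5187 -0.2743  0.026 ] sides [0.0797 0.0939 0.0779 0.098 ] ang [ -90.9 -178.7   92.     2.4]
side block c [ 0.3899 -0.2878  0.062 ] sides [0.0475 0.0499 0.0505 0.0486] ang [ -79.7 -169.9   98.7    6.6]
top mould outer c [0.5188 0.3147 0.104 ] sides [0.1054 0.1231 0.1052 0.1211] ang [-91.6 177.1  87.3  -2.8]
hole [[0.38650718 0.32235172 0.05      ]] [[0.3919997  0.31933417 0.05      ]] (array([0.38935836, 0.32216959, 0.04853102]), np.float64(0.005883779677204867))
```

```bash
python3 - <<'E'
import cv2,numpy as np
a=cv2.imread("pics/d_top.png");b=cv2.imread("pics/d_mt.png");print(a.shape,b.shape)
cv2.imwrite("pics/d1.png",np.hstack([a,b]))
E
```

```text
(528, 384, 3) (528, 336, 3)
```

View pics/d1.png

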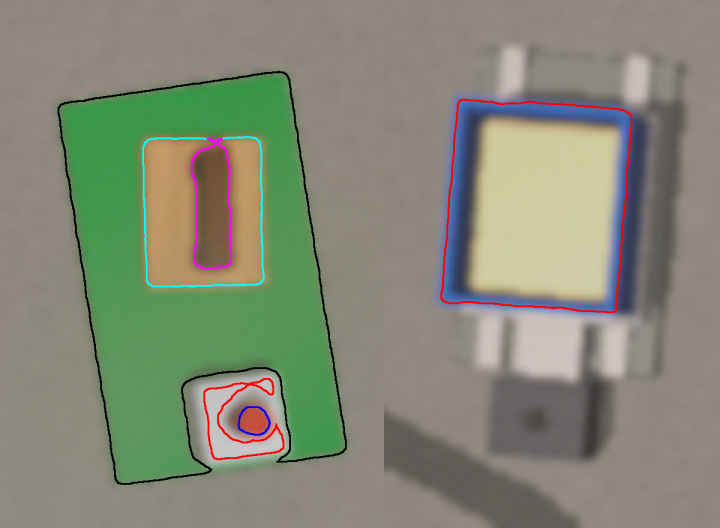

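View pics/d_side.png

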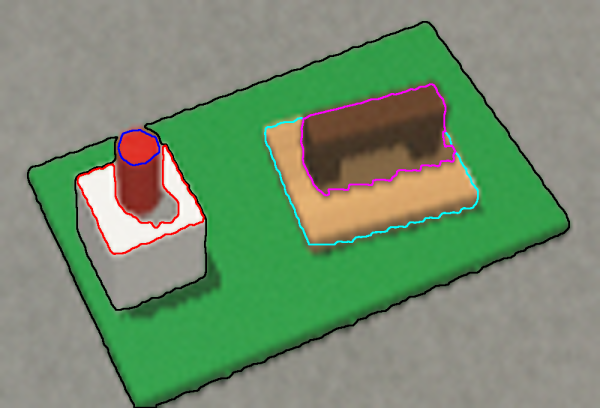

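The masks follow the edges well: pin head top at top-view (422.4,237.2), plate and bar yaw about +2.5°, mould yaw about −2.9°. I'll refine the hole and then start moving.

```bash
cat >> h.py <<'E'
def go(target,jaw=None):
    """remaining shift in tool axes (cm) at jaw yaw `jaw` (deg), and the yaw twist"""
    s=manip.get_state(); R=s["ee_rot"]; p=s["eef_pos"]
    a=np.degrees(np.arctan2(R[1,0],R[0,0]))
    if jaw is None: jaw=a
    print("t",round(s["time"],2),"pos",p.round(4),"jawyaw",a.round(2),"tilt",(R[:,1]+[0,0,1]).round(4),"F",s["ft_force"].round(1),"gap",round(s["finger_gap"],3),"q",s["q"].round(1))
    c,n=np.cos(np.radians(jaw)),np.sin(np.radians(jaw)); T=np.array([[c,n,0],[0,0,-1],[-n,c,0]])
    print(" twist_y rad",round(-np.radians(jaw-a),4)," shift cm",(T@(np.array(target)-p)*100).round(2))
E
python3 - <<'E'
from meas import *
for n,x,y,w,h,z in(("top",210,226,14,13,.05),("side",262,157,14,10,.05)):
    im=cv2.imread(f"pics/{n}0.png"); g=up(cv2.GaussianBlur(im,(0,0),.5),x,y,w,h).min(2).astype(float)
    m=np.median(g); print(n,m,g.min())
    k=((g<(m+g.min())/2)).astype(np.uint8); M=cv2.moments(big(k)); p=back([M["m10"]/M["m00"],M["m01"]/M["m00"]],x,y)
    print(n,p,plane(n,[p],z)); 
    if n=="top":pt=p
print(tri(p,pt))
# mould rim inner in side: check with predicted corners
c=np.array([.5188,.3147,.104]);a=np.radians(-2.9);ux=np.array([np.cos(a),np.sin(a),0]);uy=np.array([-np.sin(a),np.cos(a),0])
for n in("side","top"):
    im=cv2.imread(f"pics/{n}0.png")
    x,y,w,h=(250,125,100,65) if n=="side" else (185,145,70,110)
    s=6; d=cv2.resize(im[y:y+h,x:x+w],None,fx=s,fy=s,interpolation=cv2.INTER_CUBIC)
    for hx,hy in((.063,.053),(.057,.047)):
        P=[c+i*hx*ux+j*hy*uy for i,j in((1,1),(1,-1),(-1,-1),(-1,1))]
        q=((proj(n,P)-[x,y]+.5)*s-.5).round().astype(int); cv2.polylines(d,[q],True,(0,0,255),1)
    hc=c-.13*ux;hc[2]=.05
    th=np.linspace(0,2*np.pi,40);q=((proj(n,hc+.0075*np.c_[np.cos(th),np.sin(th),0*th])-[x,y]+.5)*s-.5).round().astype(int); cv2.polylines(d,[q],True,(0,255,0),1)
    cv2.imwrite(f"pics/ov_{n}.png",d)
print(hc)
E
```

```text
top 98.0 70.0
top [216.12377451 232.06054829] [[0.38750543 0.32321249 0.05      ]]
side 91.0 63.0
side [267.62117881 161.85741206] [[0.39023103 0.32227587 0.05      ]]
(array([0.38889364, 0.32303502, 0.04971769]), np.float64(0.002830624642606606))
[0.38896648 0.32127708 0.05      ]
```

View pics/ov_side.png

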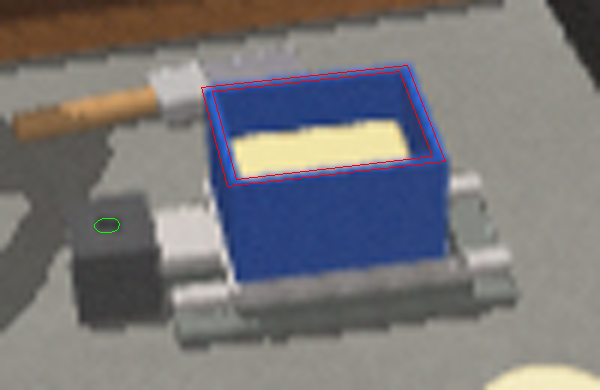

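View pics/ov_top.png

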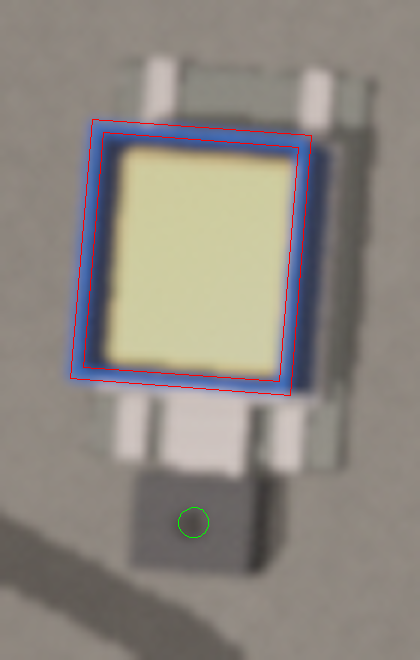

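>>> carry_out(
  increments=[
    {"twist":[0,-0.119,0],"translation":[0,0,0],"jaw":-1},
    {"twist":[0,-0.119,0],"translation":[0,0,0],"jaw":-1},
    {"twist":[0,-0.119,0],"translation":[0,0,0],"jaw":-1},
    {"twist":[0,0,0],"translation":[-2,0,-1.4],"jaw":-1},
    {"twist":[0,0,0],"translation":[-3.4,0,-2.4],"jaw":-1},
  ],
)

```text
time: 0.6
eef_pos: [0.2823, 0.5184, 0.404]
ee_rot: [[0.047, -0.001, -0.999], [0.999, 0.0, 0.047], [0.0, -1.0, 0.001]]
ft_force: [0.9, 0.7, -0.1]
finger_gap: 1.001
```

The overlay of the measured mould and hole fits the rim and the dark spot in both views.

>>> carry_out(
  increments=[
    {"twist":[0,0,0],"translation":[-3.5,0,-2.4],"jaw":-1},
    {"twist":[0,0,0],"translation":[-3.5,0,-2.4],"jaw":-1},
    {"twist":[0,0,0],"translation":[-3.5,0,-2.4],"jaw":-1},
    {"twist":[0,0,0],"translation":[-3.5,0,-2.4],"jaw":-1},
    {"twist":[0,0,0],"translation":[-3.5,0,-2.4],"jaw":-1},
  ],
)

```text
time: 1.1
eef_pos: [0.3944, 0.3354, 0.4042]
ee_rot: [[0.051, -0.001, -0.999], [0.999, -0.0, 0.051], [-0.0, -1.0, 0.001]]
ft_force: [0.8, -0.0, -0.1]
finger_gap: 0.997
```

>>> carry_out(
  increments=[
    {"twist":[0,0,0],"translation":[-4,0,-2],"jaw":-1},
    {"twist":[0,0,0],"translation":[-4,0,-2],"jaw":-1},
    {"twist":[0,0,0],"translation":[-4,0,-1],"jaw":-1},
    {"twist":[0,0,0],"translation":[-4,0,0],"jaw":-1},
    {"twist":[0,0,0],"translation":[-4,0,0],"jaw":-1},
  ],
)

```text
time: 1.6
eef_pos: [0.4336, 0.1331, 0.4042]
ee_rot: [[0.051, -0.001, -0.999], [0.999, -0.0, 0.051], [-0.0, -1.0, 0.001]]
ft_force: [0.6, -0.1, -0.2]
finger_gap: 1.001
```

>>> carry_out(
  increments=[
    {"twist":[0,0,0],"translation":[-4,0,0],"jaw":-1},
    {"twist":[0,0,0],"translation":[-4,0,0],"jaw":-1},
    {"twist":[0,0,0],"translation":[-4,0,0],"jaw":-1},
    {"twist":[0,0,0],"translation":[-4,0,0],"jaw":-1},
    {"twist":[0,0,0],"translation":[-4,0,0],"jaw":-1},
  ],
)

```text
time: 2.1
eef_pos: [0.423, -0.0664, 0.4044]
ee_rot: [[0.051, -0.0, -0.999], [0.999, 0.0, 0.051], [0.0, -1.0, 0.0]]
ft_force: [-0.2, 0.8, 0.4]
finger_gap: 1.004
```

>>> carry_out(
  increments=[
    {"twist":[0,0,0],"translation":[-4,0,0],"jaw":-1},
    {"twist":[0,0,0],"translation":[-4,0,0],"jaw":-1},
    {"twist":[0,0,0],"translation":[-3,0,2],"jaw":-1},
    {"twist":[0,0,0],"translation":[-2,0,2],"jaw":-1},
    {"twist":[0,0,0],"translation":[0,0,0],"jaw":-1},
  ],
)

```text
time: 2.6
eef_pos: [0.3753, -0.1944, 0.4041]
ee_rot: [[0.055, -0.002, -0.998], [0.998, -0.0, 0.055], [-0.0, -1.0, 0.002]]
ft_force: [0.5, 0.4, -0.3]
finger_gap: 1.0
```

```bash
python3 - <<'E'
from h import *
go([.389,-.2855,.244])
E
```

```text
t 2.6 pos [ 0.3753 -0.1944  0.4041] jawyaw 86.84 tilt [-0.0019 -0.0001  0.    ] F [ 0.5  0.4 -0.3] gap 1.0 q [-3.690e+01 -1.360e+01  1.183e+02 -1.000e-01  7.540e+01 -1.237e+02]
 twist_y rad -0.0  shift cm [-9.02 16.01 -1.87]
```

>>> carry_out(
  increments=[
    {"twist":[0,0,0],"translation":[-3,0,-0.6],"jaw":-1},
    {"twist":[0,0,0],"translation":[-3,2,-0.6],"jaw":-1},
    {"twist":[0,0,0],"translation":[-2.2,3,-0.6],"jaw":-1},
    {"twist":[0,0,0],"translation":[-0.8,3,0],"jaw":-1},
    {"twist":[0,0,0],"translation":[0,0,0],"jaw":-1},
  ],
)

```text
time: 3.1
eef_pos: [0.3893, -0.2824, 0.3199]
ee_rot: [[0.052, -0.007, -0.999], [0.999, 0.008, 0.052], [0.007, -1.0, 0.008]]
ft_force: [0.1, 1.4, -0.5]
finger_gap: 0.996
```

```bash
python3 - <<'E'
from h import *
for n in("side","top"):
    im=manip.read_camera(n)[:,:,::-1]
    x,y,w,h=(260,180,160,140) if n=="side" else (370,180,90,80)
    cv2.imwrite(f"pics/a_{n}.png",cv2.resize(im[y:y+h,x:x+w],None,fx=4,fy=4,interpolation=cv2.INTER_CUBIC))
go([.389,-.2855,.244])
E
```

```text
t 3.2 pos [ 0.3906 -0.2828  0.3241] jawyaw 87.1 tilt [-0.0015  0.0023  0.    ] F [-0.3 -0.1  0.5] gap 1.0 q [-4.430e+01 -1.000e-01  1.154e+02  0.000e+00  6.490e+01 -1.314e+02]
 twist_y rad -0.0  shift cm [-0.28  8.01  0.15]
```

View pics/a_side.png

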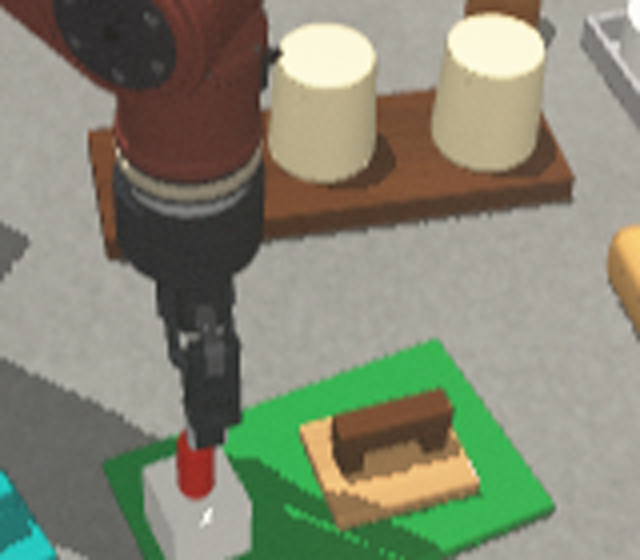

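The open gripper hangs over the red head (crop (197,460)), with its fingers in line in x. I'll descend.

>>> carry_out(
  increments=[
    {"twist":[0,0,0],"translation":[-0.25,2,0.15],"jaw":-1},
    {"twist":[0,0,0],"translation":[0,2,0],"jaw":-1},
    {"twist":[0,0,0],"translation":[0,2,0],"jaw":-1},
    {"twist":[0,0,0],"translation":[0,1.6,0],"jaw":-1},
    {"twist":[0,0,0],"translation":[0,0.4,0],"jaw":-1},
  ],
)

```text
time: 3.7
eef_pos: [0.3893, -0.2851, 0.245]
ee_rot: [[0.05, 0.0, -0.999], [0.999, 0.0, 0.05], [0.0, -1.0, -0.0]]
ft_force: [-0.4, -0.5, -0.9]
finger_gap: 1.002
```

>>> carry_out(
  increments=[
    {"twist":[0,0,0],"translation":[0,0,0],"jaw":-1},
    {"twist":[0,0,0],"translation":[0,0,0],"jaw":-0.3},
  ],
)

```text
time: 3.9
eef_pos: [0.3897, -0.2863, 0.2465]
ee_rot: [[0.05, 0.002, -0.999], [0.999, -0.002, 0.05], [-0.002, -1.0, -0.002]]
ft_force: [-0.5, -0.4, 0.6]
finger_gap: 0.86
```

```bash
python3 - <<'E'
from h import *
for n in("side","top"):
    im=manip.read_camera(n)[:,:,::-1]
    x,y,w,h=(260,220,120,100) if n=="side" else (370,180,90,80)
    cv2.imwrite(f"pics/b_{n}.png",cv2.resize(im[y:y+h,x:x+w],None,fx=6,fy=6,interpolation=cv2.INTER_CUBIC))
go([.389,-.2855,.244])
E
```

```text
t 4.0 pos [ 0.3896 -0.2864  0.2463] jawyaw 87.11 tilt [ 0.0022 -0.0021  0.    ] F [0.8 0.1 0.3] gap 0.696 q [ -44.6    6.9  117.8    0.    55.1 -131.8]
 twist_y rad -0.0  shift cm [0.09 0.23 0.06]
```

View pics/b_side.png

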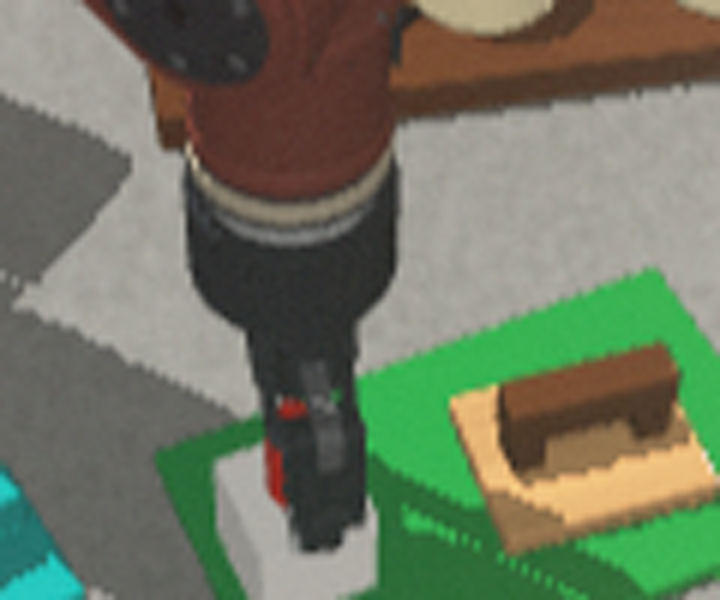

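```bash
python3 - <<'E'
from h import *
p=manip.get_state()["eef_pos"]
for z in(.075,.10):
  for dy in(-.030,-.045):
    for dx in (-.011,0,.011):
        q=proj("side",[[p[0]+dx,p[1]+dy,z]])[0]; print(z,dy,dx,((q-[260,220])*6).round())
print(((proj("side",[[.389,-.2855,.106],[.389,-.2855,.062]])-[260,220])*6).round())
E
```

```text
0.075 -0.03 -0.011 [281. 533.]
0.075 -0.03 0 [308. 527.]
0.075 -0.03 0.011 [336. 521.]
0.075 -0.045 -0.011 [290. 566.]
0.075 -0.045 0 [318. 560.]
0.075 -0.045 0.011 [346. 553.]
0.1 -0.03 -0.011 [280. 496.]
0.1 -0.03 0 [308. 490.]
0.1 -0.03 0.011 [336. 483.]
0.1 -0.045 -0.011 [289. 529.]
0.1 -0.045 0 [318. 522.]
0.1 -0.045 0.011 [346. 516.]
[[287. 415.]
 [288. 482.]]
```

The tip is where it was predicted to be, so I'll close the jaws.

>>> carry_out(
  increments=[
    {"twist":[0,0,0],"translation":[0,0.2,0],"jaw":1},
    {"twist":[0,0,0],"translation":[0,0,0],"jaw":1},
    {"twist":[0,0,0],"translation":[0,0,0],"jaw":1},
    {"twist":[0,0,0],"translation":[0,0,0],"jaw":1},
    {"twist":[0,0,0],"translation":[0,0,0],"jaw":1},
  ],
)

```text
time: 4.5
eef_pos: [0.389, -0.2861, 0.2431]
ee_rot: [[0.051, 0.0, -0.999], [0.999, -0.0, 0.051], [-0.0, -1.0, -0.0]]
ft_force: [-0.6, 0.3, 4.0]
finger_gap: 0.242
```

>>> carry_out(
  increments=[
    {"twist":[0,0,0],"translation":[0,0,0],"jaw":1},
    {"twist":[0,0,0],"translation":[0,0,0],"jaw":1},
    {"twist":[0,0,0],"translation":[0,0,0],"jaw":1},
  ],
)

```text
time: 4.8
eef_pos: [0.389, -0.2862, 0.2431]
ee_rot: [[0.051, 0.0, -0.999], [0.999, -0.0, 0.051], [-0.0, -1.0, -0.0]]
ft_force: [-0.5, -0.2, 5.1]
finger_gap: 0.242
```

>>> carry_out(
  increments=[
    {"twist":[0,0,0],"translation":[0,-1,0],"jaw":1},
    {"twist":[0,0,0],"translation":[0,-2,0],"jaw":1},
    {"twist":[0,0,0],"translation":[0,-3,0],"jaw":1},
    {"twist":[0,0,0],"translation":[0,-3,0],"jaw":1},
    {"twist":[0,0,0],"translation":[0,-3,0],"jaw":1},
  ],
)

```text
time: 5.3
eef_pos: [0.3885, -0.2856, 0.3634]
ee_rot: [[0.051, -0.001, -0.999], [0.999, 0.001, 0.051], [0.001, -1.0, 0.001]]
ft_force: [0.7, -0.6, 0.7]
finger_gap: 0.241
```

>>> carry_out(
  increments=[
    {"twist":[0,0,0],"translation":[0,-2,0],"jaw":1},
    {"twist":[0,0,0],"translation":[0,-2,0],"jaw":1},
    {"twist":[0,0,0],"translation":[0,-0.5,0],"jaw":1},
    {"twist":[0,0,0],"translation":[0,0,0],"jaw":1},
  ],
)

```text
time: 5.7
eef_pos: [0.3889, -0.286, 0.4083]
ee_rot: [[0.051, 0.001, -0.999], [0.999, -0.001, 0.051], [-0.001, -1.0, -0.001]]
ft_force: [-1.0, 0.0, -1.1]
finger_gap: 0.242
```

```bash
python3 - <<'E'
from h import *
im=manip.read_camera("side")[:,:,::-1]
x,y,w,h=240,150,160,150
cv2.imwrite(f"pics/c_side.png",cv2.resize(im[y:y+h,x:x+w],None,fx=4,fy=4,interpolation=cv2.INTER_CUBIC))
go([.389,.3218,.41])
E
```

```text
t 5.75 pos [ 0.3887 -0.2858  0.4071] jawyaw 87.09 tilt [-0.0004  0.0005  0.    ] F [ 1.5 -0.4 -1.4] gap 0.245 q [ -44.7   -5.5  111.     0.    74.5 -131.8]
 twist_y rad -0.0  shift cm [60.68 -0.29  3.05]
```

View pics/c_side.png

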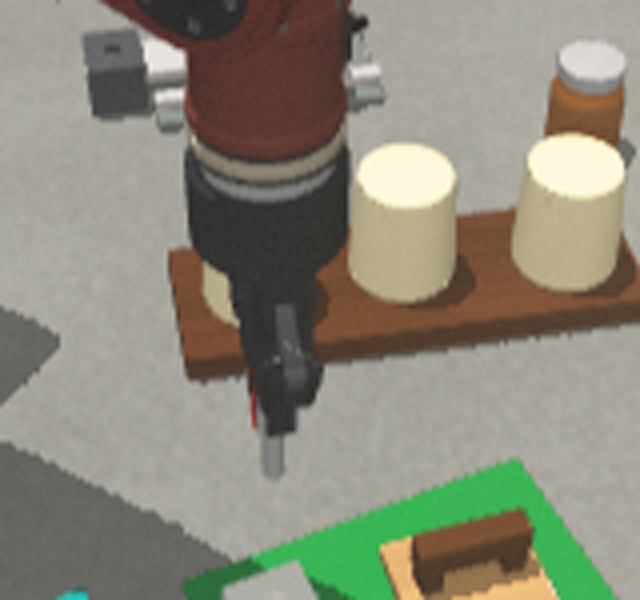

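The pin is in the jaws, hanging upright, with the shank tip at crop (272,478). Now across the row.

>>> carry_out(
  increments=[
    {"twist":[0,0,0],"translation":[2,0,0],"jaw":1},
    {"twist":[0,0,0],"translation":[3,0,0],"jaw":1},
    {"twist":[0,0,0],"translation":[4,0,0],"jaw":1},
    {"twist":[0,0,0],"translation":[4,0,0],"jaw":1},
    {"twist":[0,0,0],"translation":[4,0,0],"jaw":1},
  ],
)

```text
time: 6.25
eef_pos: [0.3967, -0.1147, 0.4056]
ee_rot: [[0.052, -0.003, -0.999], [0.999, 0.002, 0.052], [0.002, -1.0, 0.003]]
ft_force: [1.0, 0.3, -1.0]
finger_gap: 0.242
```

>>> carry_out(
  increments=[
    {"twist":[0,0,0],"translation":[4,0,0.2],"jaw":1},
    {"twist":[0,0,0],"translation":[4,0,0.2],"jaw":1},
    {"twist":[0,0,0],"translation":[4,0,0.2],"jaw":1},
    {"twist":[0,0,0],"translation":[4,0,0.2],"jaw":1},
    {"twist":[0,0,0],"translation":[4,0,0.2],"jaw":1},
  ],
)

```text
time: 6.75
eef_pos: [0.3967, 0.0856, 0.4058]
ee_rot: [[0.051, -0.003, -0.999], [0.999, -0.0, 0.051], [-0.0, -1.0, 0.003]]
ft_force: [1.6, -0.6, -0.4]
finger_gap: 0.241
```

>>> carry_out(
  increments=[
    {"twist":[0,0,0],"translation":[4,0,0.3],"jaw":1},
    {"twist":[0,0,0],"translation":[4,0,0.3],"jaw":1},
    {"twist":[0,0,0],"translation":[4,0,0.3],"jaw":1},
    {"twist":[0,0,0],"translation":[4,0,0.3],"jaw":1},
    {"twist":[0,0,0],"translation":[4,0,0.3],"jaw":1},
  ],
)

```text
time: 7.25
eef_pos: [0.3919, 0.286, 0.4055]
ee_rot: [[0.05, -0.003, -0.999], [0.999, -0.002, 0.05], [-0.002, -1.0, 0.003]]
ft_force: [0.9, -0.3, -1.4]
finger_gap: 0.241
```

>>> carry_out(
  increments=[
    {"twist":[0,0,0],"translation":[2,0,0],"jaw":1},
    {"twist":[0,0,0],"translation":[1.6,0,0.4],"jaw":1},
    {"twist":[0,0,0],"translation":[0,0,0],"jaw":1},
    {"twist":[0,0,0],"translation":[0,0,0],"jaw":1},
  ],
)

```text
time: 7.65
eef_pos: [0.3902, 0.3204, 0.4059]
ee_rot: [[0.05, -0.003, -0.999], [0.999, -0.002, 0.05], [-0.002, -1.0, 0.003]]
ft_force: [-0.9, 0.4, -0.4]
finger_gap: 0.241
```

```bash
python3 - <<'E'
from h import *
go([.389,.3220,.29])
E
```

```text
t 7.65 pos [0.3902 0.3204 0.4059] jawyaw 87.14 tilt [-0.0027 -0.0024  0.    ] F [-0.9  0.4 -0.4] gap 0.241 q [ 31.4  -2.4 108.3  -0.   74.3 -55.7]
 twist_y rad -0.0  shift cm [ 0.15 11.59  0.13]
```

Descend until the tip is ~15 mm above the fork (TCP ≈ 0.29), then compare tip and hole in the images.

>>> carry_out(
  increments=[
    {"twist":[0,0,0],"translation":[0.15,3,0.1],"jaw":1},
    {"twist":[0,0,0],"translation":[0,3,0],"jaw":1},
    {"twist":[0,0,0],"translation":[0,3,0],"jaw":1},
    {"twist":[0,0,0],"translation":[0,2,0],"jaw":1},
    {"twist":[0,0,0],"translation":[0,0.6,0],"jaw":1},
  ],
)

```text
time: 8.15
eef_pos: [0.3886, 0.3203, 0.2883]
ee_rot: [[0.052, -0.006, -0.999], [0.999, -0.004, 0.052], [-0.004, -1.0, 0.006]]
ft_force: [0.2, 0.1, -0.7]
finger_gap: 0.246
```

>>> carry_out(
  increments=[
    {"twist":[0,0,0],"translation":[0,0,0],"jaw":1},
    {"twist":[0,0,0],"translation":[0,0,0],"jaw":1},
  ],
)

```text
time: 8.35
eef_pos: [0.3904, 0.3221, 0.2928]
ee_rot: [[0.051, 0.002, -0.999], [0.999, 0.001, 0.051], [0.001, -1.0, -0.002]]
ft_force: [-0.4, -0.2, -0.0]
finger_gap: 0.237
```

```bash
python3 - <<'E'
from h import *
st=manip.get_state();p=st["eef_pos"]
for n in("side","top"):
    im=np.ascontiguousarray(manip.read_camera(n)[:,:,::-1]); cv2.imwrite(f"pics/e_{n}_full.png",im)
    x,y,w,h=(240,110,80,70) if n=="side" else (180,170,100,80); s=8
    d=cv2.resize(im[y:y+h,x:x+w],None,fx=s,fy=s,interpolation=cv2.INTER_CUBIC)
    cv2.imwrite(f"pics/e_{n}.png",d)
    tip=[p[0],p[1],p[2]-.225]
    print(n,"tip pred crop",((proj(n,[tip,[.389,.322,.05]])-[x,y]+.5)*s).round(1))
go([.389,.322,.29])
E
```

```text
side tip pred crop [[222.1 386. ]
 [222.3 419.6]]
top tip pred crop [[285.5 494.2]
 [296.4 496.6]]
t 8.45 pos [0.3906 0.3225 0.2934] jawyaw 87.07 tilt [0.0028 0.0017 0.    ] F [-0.6 -0.1 -0.9] gap 0.243 q [ 31.6   5.3 113.5  -0.   61.  -55.5]
 twist_y rad -0.0  shift cm [-0.06  0.34  0.16]
```

View pics/e_side.png

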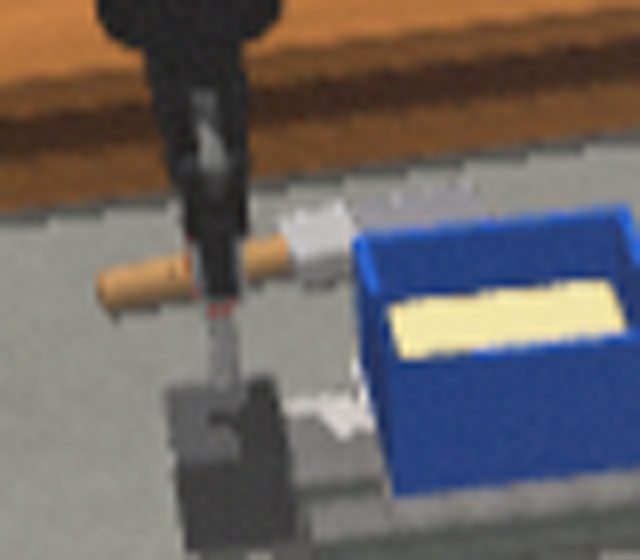

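View pics/e_top.png

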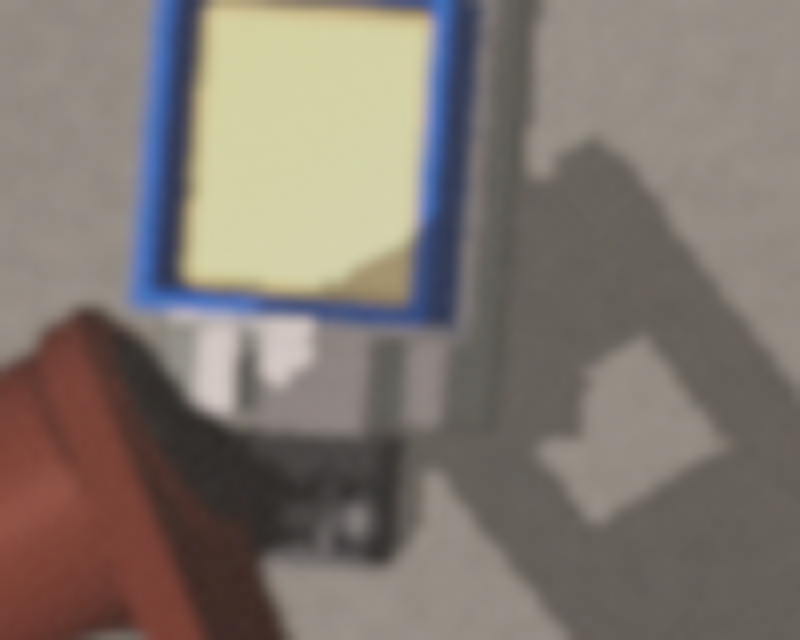

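The shank tip is at crop (224,385) against a prediction of (222,386), so the pin axis matches the TCP. The hole is right below it. I'll shift ~1.5 mm and lower gently while watching the force.

>>> carry_out(
  increments=[
    {"twist":[0,0,0],"translation":[-0.04,0,0.15],"jaw":1},
    {"twist":[0,0,0],"translation":[0,0.5,0],"jaw":1},
    {"twist":[0,0,0],"translation":[0,0.5,0],"jaw":1},
    {"twist":[0,0,0],"translation":[0,0.3,0],"jaw":1},
    {"twist":[0,0,0],"translation":[0,0,0],"jaw":1},
  ],
)

```text
time: 8.95
eef_pos: [0.3878, 0.3217, 0.2777]
ee_rot: [[0.051, -0.002, -0.999], [0.999, -0.001, 0.051], [-0.001, -1.0, 0.002]]
ft_force: [-0.5, -0.0, -0.2]
finger_gap: 0.245
```

>>> carry_out(
  increments=[
    {"twist":[0,0,0],"translation":[0,0.3,0],"jaw":1},
    {"twist":[0,0,0],"translation":[0,0.3,0],"jaw":1},
    {"twist":[0,0,0],"translation":[0,0.3,0],"jaw":1},
    {"twist":[0,0,0],"translation":[0,0,0],"jaw":1},
  ],
)

```text
time: 9.35
eef_pos: [0.388, 0.3218, 0.2691]
ee_rot: [[0.051, -0.001, -0.999], [0.999, -0.001, 0.051], [-0.001, -1.0, 0.001]]
ft_force: [-0.3, 1.1, -0.3]
finger_gap: 0.247
```

```bash
python3 - <<'E'
from h import *
go([.389,.322,.231])
E
```

```text
t 9.35 pos [0.388  0.3218 0.2691] jawyaw 87.09 tilt [-0.001  -0.0006  0.    ] F [-0.3  1.1 -0.3] gap 0.247 q [ 31.7   7.2 114.5  -0.   58.4 -55.4]
 twist_y rad -0.0  shift cm [ 0.03  3.81 -0.1 ]
```

The tip should be ~6 mm below the fork's face, with no vertical force, so it is in. Continuing.

>>> carry_out(
  increments=[
    {"twist":[0,0,0],"translation":[0,0.4,-0.04],"jaw":1},
    {"twist":[0,0,0],"translation":[0,0.3,0],"jaw":1},
    {"twist":[0,0,0],"translation":[0,0.3,0],"jaw":1},
    {"twist":[0,0,0],"translation":[0,0,0],"jaw":1},
  ],
)

```text
time: 9.75
eef_pos: [0.3884, 0.3217, 0.2591]
ee_rot: [[0.051, -0.001, -0.999], [0.999, -0.001, 0.051], [-0.001, -1.0, 0.001]]
ft_force: [0.3, -0.1, 0.2]
finger_gap: 0.242
```

>>> carry_out(
  increments=[
    {"twist":[0,0,0],"translation":[0,0.4,0],"jaw":1},
    {"twist":[0,0,0],"translation":[0,0.4,0],"jaw":1},
    {"twist":[0,0,0],"translation":[0,0.3,0],"jaw":1},
    {"twist":[0,0,0],"translation":[0,0,0],"jaw":1},
  ],
)

```text
time: 10.15
eef_pos: [0.3883, 0.3217, 0.248]
ee_rot: [[0.051, -0.001, -0.999], [0.999, -0.001, 0.051], [-0.001, -1.0, 0.001]]
ft_force: [-0.2, 0.1, -0.9]
finger_gap: 0.243
```

```bash
python3 - <<'E'
from h import *
go([.389,.322,.231])
E
```

```text
t 10.15 pos [0.3883 0.3217 0.248 ] jawyaw 87.09 tilt [-0.0012 -0.0008  0.    ] F [-0.2  0.1 -0.9] gap 0.243 q [ 31.7   9.2 115.   -0.   55.9 -55.4]
 twist_y rad -0.0  shift cm [ 0.03  1.7  -0.06]
```

>>> carry_out(
  increments=[
    {"twist":[0,0,0],"translation":[0,0.4,0],"jaw":1},
    {"twist":[0,0,0],"translation":[0,0.4,0],"jaw":1},
    {"twist":[0,0,0],"translation":[0,0.4,0],"jaw":1},
    {"twist":[0,0,0],"translation":[0,0.2,0],"jaw":1},
    {"twist":[0,0,0],"translation":[0,0,0],"jaw":1},
  ],
)

```text
time: 10.65
eef_pos: [0.3884, 0.3218, 0.2342]
ee_rot: [[0.051, -0.001, -0.999], [0.999, -0.001, 0.051], [-0.001, -1.0, 0.001]]
ft_force: [-0.2, -0.1, 0.1]
finger_gap: 0.241
```

>>> carry_out(
  increments=[
    {"twist":[0,0,0],"translation":[0,0.2,0],"jaw":1},
    {"twist":[0,0,0],"translation":[0,0,0],"jaw":1},
  ],
)

```text
time: 10.85
eef_pos: [0.3886, 0.3219, 0.2326]
ee_rot: [[0.051, -0.0, -0.999], [0.999, -0.0, 0.051], [-0.0, -1.0, 0.0]]
ft_force: [-0.2, 0.0, -1.0]
finger_gap: 0.243
```

>>> carry_out(
  increments=[
    {"twist":[0,0,0],"translation":[0,0.1,0],"jaw":1},
    {"twist":[0,0,0],"translation":[0,0,0],"jaw":1},
  ],
)

```text
time: 11.05
eef_pos: [0.3886, 0.3219, 0.2317]
ee_rot: [[0.051, 0.0, -0.999], [0.999, -0.0, 0.051], [-0.0, -1.0, -0.0]]
ft_force: [-0.1, -1.1, -1.6]
finger_gap: 0.242
```

>>> carry_out(
  increments=[
    {"twist":[0,0,0],"translation":[0,0.1,0],"jaw":1},
    {"twist":[0,0,0],"translation":[0,0,0],"jaw":1},
  ],
)

```text
time: 11.25
eef_pos: [0.3888, 0.322, 0.2311]
ee_rot: [[0.051, 0.0, -0.999], [0.999, 0.0, 0.051], [0.0, -1.0, -0.0]]
ft_force: [-0.8, -1.6, 1.0]
finger_gap: 0.244
```

>>> carry_out(
  increments=[
    {"twist":[0,0,0],"translation":[0,0.05,0],"jaw":1},
    {"twist":[0,0,0],"translation":[0,0,0],"jaw":1},
  ],
)

```text
time: 11.45
eef_pos: [0.3889, 0.322, 0.2311]
ee_rot: [[0.051, 0.0, -0.999], [0.999, -0.0, 0.051], [-0.0, -1.0, -0.0]]
ft_force: [-1.9, -2.0, 5.2]
finger_gap: 0.244
```

The descent stalls at TCP z = 0.2311 with the force rising to 5 N, so the head is seated. Releasing.

>>> carry_out(
  increments=[
    {"twist":[0,0,0],"translation":[0,0,0],"jaw":-1},
    {"twist":[0,0,0],"translation":[0,0,0],"jaw":-1},
    {"twist":[0,0,0],"translation":[0,0,0],"jaw":-1},
    {"twist":[0,0,0],"translation":[0,0,0],"jaw":-1},
    {"twist":[0,0,0],"translation":[0,0,0],"jaw":-1},
  ],
)

```text
time: 11.95
eef_pos: [0.3886, 0.3219, 0.23]
ee_rot: [[0.051, -0.0, -0.999], [0.999, -0.0, 0.051], [-0.0, -1.0, 0.0]]
ft_force: [0.1, 0.3, 0.1]
finger_gap: 0.997
```

>>> carry_out(
  increments=[
    {"twist":[0,0,0],"translation":[0,-1,0],"jaw":-1},
    {"twist":[0,0,0],"translation":[0,-3,0],"jaw":-1},
    {"twist":[0,0,0],"translation":[0,-4,0],"jaw":-1},
    {"twist":[0,0,0],"translation":[0,-4,0],"jaw":-1},
    {"twist":[0,0,0],"translation":[0,-4,0],"jaw":-1},
  ],
)

```text
time: 12.45
eef_pos: [0.3884, 0.3217, 0.3925]
ee_rot: [[0.051, 0.001, -0.999], [0.999, 0.0, 0.051], [0.0, -1.0, -0.001]]
ft_force: [0.9, 0.3, -0.3]
finger_gap: 1.002
```

```bash
python3 - <<'E'
from h import *
im=np.ascontiguousarray(manip.read_camera("side")[:,:,::-1])
x,y,w,h=(240,110,100,75); s=7
d=cv2.resize(im[y:y+h,x:x+w],None,fx=s,fy=s,interpolation=cv2.INTER_CUBIC); cv2.imwrite("pics/f_side.png",d)
print(((proj("side",[[.389,.322,.094],[.389,.322,.05]])-[x,y]+.5)*s).round(1))
go([.519,-.269,.38],92.4)
E
```

```text
[[187.2 294.7]
 [194.5 367.2]]
t 12.5 pos [0.3904 0.3231 0.4007] jawyaw 87.1 tilt [0.0121 0.0075 0.0001] F [2.7 1.  4.3] gap 1.0 q [ 31.7  -2.2 108.6   0.   72.7 -55.4]
 twist_y rad -0.0924  shift cm [-59.7    2.07 -10.36]
```

View pics/f_side.png

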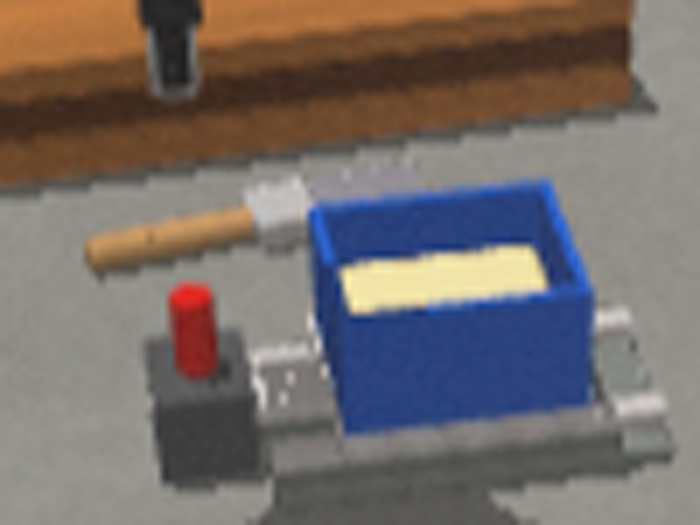

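The pin is home: red head from (191,290) to (198,375) sitting directly on the fork face, where the seated position was predicted. Now to the follower.

>>> carry_out(
  increments=[
    {"twist":[0,-0.0924,0],"translation":[0,0,0],"jaw":-1},
    {"twist":[0,0,0],"translation":[-3,0,-0.8],"jaw":-1},
    {"twist":[0,0,0],"translation":[-4.5,0,-0.8],"jaw":-1},
    {"twist":[0,0,0],"translation":[-4.5,0,-0.8],"jaw":-1},
    {"twist":[0,0,0],"translation":[-4.5,0,-0.8],"jaw":-1},
  ],
)

```text
time: 13.0
eef_pos: [0.4274, 0.157, 0.3909]
ee_rot: [[-0.043, 0.001, -0.999], [0.999, 0.0, -0.043], [0.0, -1.0, -0.001]]
ft_force: [1.1, -0.8, 0.1]
finger_gap: 1.004
```

>>> carry_out(
  increments=[
    {"twist":[0,0,0],"translation":[-4.5,0,-0.8],"jaw":-1},
    {"twist":[0,0,0],"translation":[-4.5,0,-0.8],"jaw":-1},
    {"twist":[0,0,0],"translation":[-4.5,0,-0.8],"jaw":-1},
    {"twist":[0,0,0],"translation":[-4.5,0,-0.8],"jaw":-1},
    {"twist":[0,0,0],"translation":[-4.5,0,-0.8],"jaw":-1},
  ],
)

```text
time: 13.5
eef_pos: [0.4767, -0.0667, 0.391]
ee_rot: [[-0.041, 0.002, -0.999], [0.999, -0.0, -0.041], [-0.0, -1.0, -0.002]]
ft_force: [0.7, 1.0, 0.4]
finger_gap: 1.009
```

>>> carry_out(
  increments=[
    {"twist":[0,0,0],"translation":[-4.5,0,-0.8],"jaw":-1},
    {"twist":[0,0,0],"translation":[-4.5,0,-0.8],"jaw":-1},
    {"twist":[0,0,0],"translation":[-4.5,0,-0.8],"jaw":-1},
    {"twist":[0,0,0],"translation":[-4.5,0,-0.8],"jaw":-1},
    {"twist":[0,0,0],"translation":[-2.7,0,0],"jaw":-1},
  ],
)

```text
time: 14.0
eef_pos: [0.5178, -0.2735, 0.3909]
ee_rot: [[-0.04, 0.002, -0.999], [0.999, -0.002, -0.04], [-0.002, -1.0, -0.002]]
ft_force: [-0.6, 1.7, 0.2]
finger_gap: 1.002
```

>>> carry_out(
  increments=[
    {"twist":[0,0,0],"translation":[0,0,0],"jaw":-1},
    {"twist":[0,0,0],"translation":[0,0,0],"jaw":-1},
  ],
)

```text
time: 14.2
eef_pos: [0.5172, -0.2706, 0.3903]
ee_rot: [[-0.04, -0.0, -0.999], [0.999, 0.001, -0.04], [0.001, -1.0, 0.0]]
ft_force: [0.2, 0.8, 0.1]
finger_gap: 1.0
```

```bash
python3 - <<'E'
from h import *
im=np.ascontiguousarray(manip.read_camera("side")[:,:,::-1]); cv2.imwrite("pics/g_full.png",im)
x,y,w,h=(280,260,125,85);s=6
d=cv2.resize(im[y:y+h,x:x+w],None,fx=s,fy=s,interpolation=cv2.INTER_CUBIC)
def box(c,a,hx,hy):
    a=np.radians(a);ux=np.array([np.cos(a),np.sin(a),0]);uy=np.array([-np.sin(a),np.cos(a),0]);c=np.array(c)
    return [c+i*hx*ux+j*hy*uy for i,j in((1,1),(1,-1),(-1,-1),(-1,1))]
for c,hx,hy in(([.5187,-.2695,.026],.048,.038),([.5187,-.2695,.068],.038,.010)):
    q=((proj("side",box(c,2.5,hx,hy))-[x,y]+.5)*s).round().astype(int); cv2.polylines(d,[q],True,(255,0,0),1)
cv2.imwrite("pics/g_side.png",d)
d=cv2.imread("pics/top0.png");x,y,w,h=(385,165,60,60);s=10
d=cv2.resize(d[y:y+h,x:x+w],None,fx=s,fy=s,interpolation=cv2.INTER_CUBIC)
for c,hx,hy in(([.5187,-.2695,.026],.048,.038),([.5187,-.2695,.068],.038,.010)):
    q=((proj("top",box(c,2.5,hx,hy))-[x,y]+.5)*s).round().astype(int); cv2.polylines(d,[q],True,(255,0,0),1)
cv2.imwrite("pics/g_top.png",d)
go([.5187,-.2695,.211],92.5)
E
```

```text
t 14.25 pos [ 0.5172 -0.2697  0.3902] jawyaw 92.37 tilt [-0.0003  0.001   0.    ] F [-0.1 -0.3 -0. ] gap 1.0 q [ -34.4    8.1   99.     0.    72.9 -126.8]
 twist_y rad -0.0022  shift cm [ 1.000e-02  1.792e+01 -1.500e-01]
```

View pics/g_side.png

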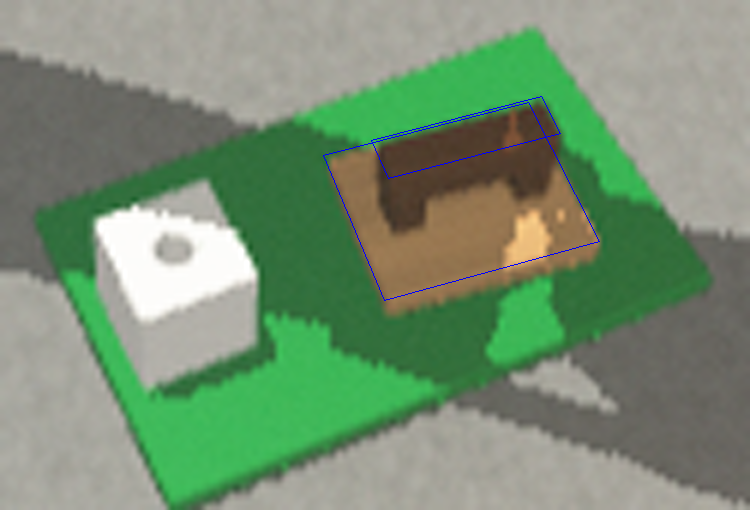

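View pics/g_top.png

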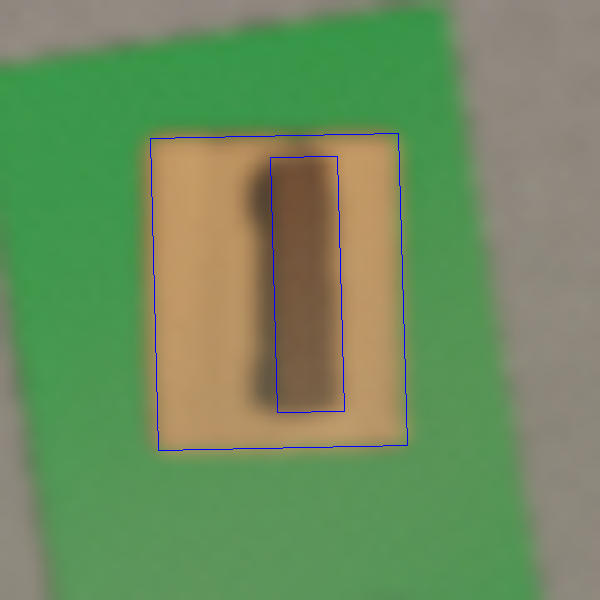

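The predicted outlines match plate and bar within ~2 mm in both views. The two cameras disagree by that much in y, and the jaws will centre it. Descend.

>>> carry_out(
  increments=[
    {"twist":[0,0,0],"translation":[0,3,-0.2],"jaw":-1},
    {"twist":[0,0,0],"translation":[0,4,0],"jaw":-1},
    {"twist":[0,0,0],"translation":[0,4,0],"jaw":-1},
    {"twist":[0,0,0],"translation":[0,3,0],"jaw":-1},
    {"twist":[0,0,0],"translation":[0,2,0],"jaw":-1},
  ],
)

```text
time: 14.75
eef_pos: [0.5184, -0.2675, 0.2275]
ee_rot: [[-0.044, -0.004, -0.999], [0.999, 0.003, -0.044], [0.003, -1.0, 0.004]]
ft_force: [-0.7, -0.2, -0.4]
finger_gap: 1.0
```

>>> carry_out(
  increments=[
    {"twist":[0,0,0],"translation":[0,1,0],"jaw":-1},
    {"twist":[0,0,0],"translation":[0,0.8,0],"jaw":-1},
    {"twist":[0,0,0],"translation":[0,0,0],"jaw":-1},
    {"twist":[0,0,0],"translation":[0,0,0],"jaw":-0.3},
  ],
)

```text
time: 15.15
eef_pos: [0.52, -0.2703, 0.2135]
ee_rot: [[-0.042, 0.002, -0.999], [0.999, -0.001, -0.042], [-0.001, -1.0, -0.002]]
ft_force: [-0.0, 0.0, 0.6]
finger_gap: 0.856
```

```bash
python3 - <<'E'
from h import *
im=np.ascontiguousarray(manip.read_camera("side")[:,:,::-1])
x,y,w,h=(300,220,120,100);s=6
cv2.imwrite("pics/i_side.png",cv2.resize(im[y:y+h,x:x+w],None,fx=s,fy=s,interpolation=cv2.INTER_CUBIC))
go([.519,-.2695,.211],92.5)
E
```

```text
t 15.2 pos [ 0.5201 -0.2705  0.2138] jawyaw 92.4 tilt [ 0.0023 -0.0016  0.    ] F [ 0.6 -0.3 -0.1] gap 0.778 q [ -34.3   21.   104.4    0.    54.4 -126.7]
 twist_y rad -0.0018  shift cm [0.1  0.28 0.11]
```

View pics/i_side.png

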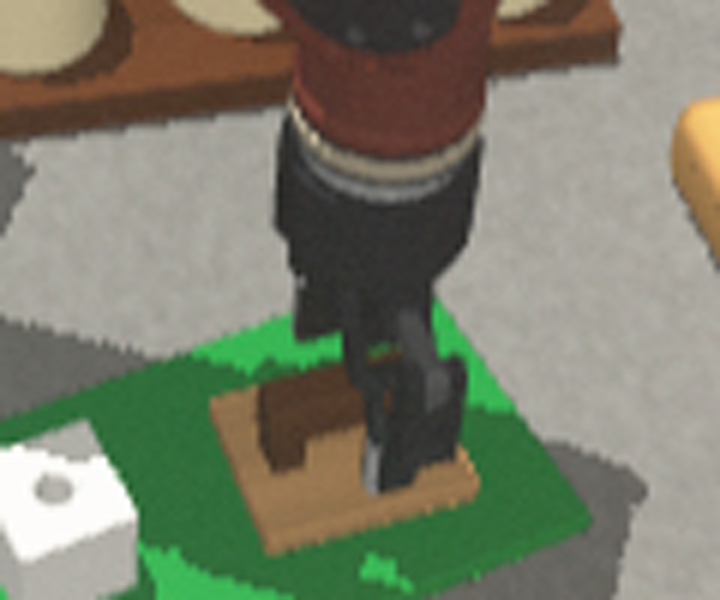

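Fingers straddle the bar, the near one at crop (410,440), as parallax predicts. Closing.

>>> carry_out(
  increments=[
    {"twist":[0,0,0],"translation":[0,0.1,0.05],"jaw":1},
    {"twist":[0,0,0],"translation":[0,0,0],"jaw":1},
    {"twist":[0,0,0],"translation":[0,0,0],"jaw":1},
    {"twist":[0,0,0],"translation":[0,0,0],"jaw":1},
    {"twist":[0,0,0],"translation":[0,0,0],"jaw":1},
  ],
)

```text
time: 15.7
eef_pos: [0.5192, -0.2705, 0.2119]
ee_rot: [[-0.041, 0.001, -0.999], [0.999, -0.001, -0.041], [-0.001, -1.0, -0.001]]
ft_force: [0.7, -0.3, 2.7]
finger_gap: 0.226
```

>>> carry_out(
  increments=[
    {"twist":[0,0,0],"translation":[0,0,0],"jaw":1},
    {"twist":[0,0,0],"translation":[0,0,0],"jaw":1},
    {"twist":[0,0,0],"translation":[0,0,0],"jaw":1},
    {"twist":[0,0,0],"translation":[0,0,0],"jaw":1},
  ],
)

```text
time: 16.1
eef_pos: [0.5192, -0.2705, 0.2119]
ee_rot: [[-0.042, 0.001, -0.999], [0.999, -0.001, -0.042], [-0.001, -1.0, -0.001]]
ft_force: [-0.6, -1.1, 4.4]
finger_gap: 0.218
```

>>> carry_out(
  increments=[
    {"twist":[0,0,0],"translation":[0,-0.5,0],"jaw":1},
    {"twist":[0,0,0],"translation":[0,-1,0],"jaw":1},
    {"twist":[0,0,0],"translation":[0,-2,0],"jaw":1},
    {"twist":[0,0,0],"translation":[0,-3,0],"jaw":1},
    {"twist":[0,0,0],"translation":[0,-3,0],"jaw":1},
  ],
)

```text
time: 16.6
eef_pos: [0.5181, -0.2696, 0.3059]
ee_rot: [[-0.042, -0.003, -0.999], [0.999, 0.002, -0.042], [0.002, -1.0, 0.003]]
ft_force: [0.5, 0.6, -1.8]
finger_gap: 0.226
```

>>> carry_out(
  increments=[
    {"twist":[0,0,0],"translation":[0,-3,0],"jaw":1},
    {"twist":[0,0,0],"translation":[0,-3,0],"jaw":1},
    {"twist":[0,0,0],"translation":[0,-2,0],"jaw":1},
    {"twist":[0,0,0],"translation":[0,-0.5,0],"jaw":1},
    {"twist":[0,0,0],"translation":[0,0,0],"jaw":1},
  ],
)

```text
time: 17.1
eef_pos: [0.5188, -0.2701, 0.3917]
ee_rot: [[-0.042, 0.001, -0.999], [0.999, -0.0, -0.042], [-0.001, -1.0, -0.001]]
ft_force: [0.5, -0.3, -2.0]
finger_gap: 0.224
```

```bash
python3 - <<'E'
from h import *
for n in("side","top"):
    im=np.ascontiguousarray(manip.read_camera(n)[:,:,::-1])
    x,y,w,h=(300,150,120,150) if n=="side" else (370,130,100,100);s=5
    cv2.imwrite(f"pics/j_{n}.png",cv2.resize(im[y:y+h,x:x+w],None,fx=s,fy=s,interpolation=cv2.INTER_CUBIC)[:600])
s=manip.get_state(); print(s["moment"].round(2))
go([.519,.315,.38],87.1)
E
```

```text
[-0.01  0.04 -0.01]
t 17.2 pos [ 0.5183 -0.2697  0.3893] jawyaw 92.39 tilt [-0.0029  0.002   0.    ] F [ 0.2 -0.5 -2.6] gap 0.225 q [ -34.4    8.3   98.9   -0.    73.  -126.8]
 twist_y rad 0.0923  shift cm [58.4   0.93  2.89]
```

View pics/j_side.png

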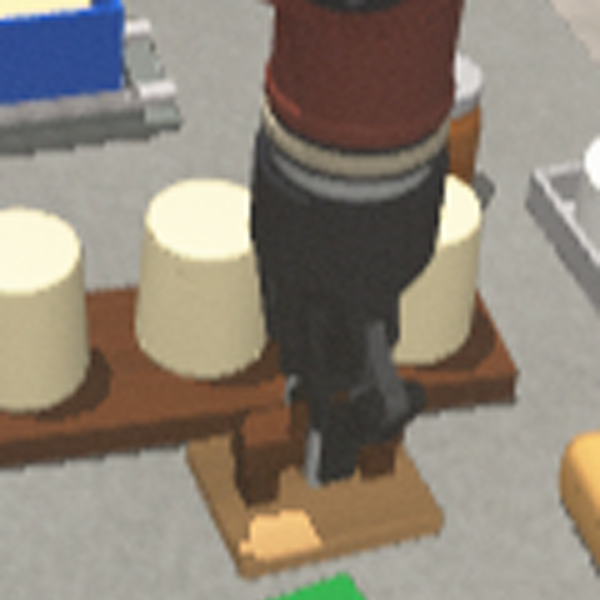

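View pics/j_top.png

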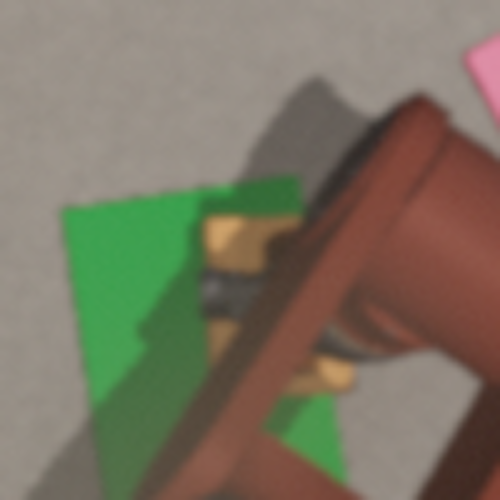

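The follower is held level, its underside ~0.19 above the table. Now over the row.

>>> carry_out(
  increments=[
    {"twist":[0,0.0923,0],"translation":[0,0,0],"jaw":1},
    {"twist":[0,0,0],"translation":[1.5,0,0.1],"jaw":1},
    {"twist":[0,0,0],"translation":[3,0,0.2],"jaw":1},
    {"twist":[0,0,0],"translation":[4,0,0.2],"jaw":1},
    {"twist":[0,0,0],"translation":[4,0,0.2],"jaw":1},
  ],
)

```text
time: 17.7
eef_pos: [0.5174, -0.143, 0.3895]
ee_rot: [[0.05, -0.003, -0.999], [0.999, 0.002, 0.05], [0.002, -1.0, 0.003]]
ft_force: [0.2, -0.4, -1.6]
finger_gap: 0.225
```

>>> carry_out(
  increments=[
    {"twist":[0,0,0],"translation":[4,0,0.2],"jaw":1},
    {"twist":[0,0,0],"translation":[4,0,0.2],"jaw":1},
    {"twist":[0,0,0],"translation":[4,0,0.2],"jaw":1},
    {"twist":[0,0,0],"translation":[4,0,0.2],"jaw":1},
    {"twist":[0,0,0],"translation":[4,0,0.2],"jaw":1},
  ],
)

```text
time: 18.2
eef_pos: [0.5171, 0.0577, 0.3898]
ee_rot: [[0.048, -0.003, -0.999], [0.999, 0.001, 0.048], [0.0, -1.0, 0.003]]
ft_force: [0.7, -0.2, -2.5]
finger_gap: 0.228
```

>>> carry_out(
  increments=[
    {"twist":[0,0,0],"translation":[4,0,0.2],"jaw":1},
    {"twist":[0,0,0],"translation":[4,0,0.2],"jaw":1},
    {"twist":[0,0,0],"translation":[4,0,0.2],"jaw":1},
    {"twist":[0,0,0],"translation":[4,0,0.2],"jaw":1},
    {"twist":[0,0,0],"translation":[4,0,0.2],"jaw":1},
  ],
)

```text
time: 18.7
eef_pos: [0.517, 0.2577, 0.3896]
ee_rot: [[0.048, -0.003, -0.999], [0.999, -0.001, 0.048], [-0.001, -1.0, 0.003]]
ft_force: [-0.0, -0.4, -1.7]
finger_gap: 0.224
```

>>> carry_out(
  increments=[
    {"twist":[0,0,0],"translation":[3,0,0.2],"jaw":1},
    {"twist":[0,0,0],"translation":[2,0,0.1],"jaw":1},
    {"twist":[0,0,0],"translation":[0.9,0,0],"jaw":1},
    {"twist":[0,0,0],"translation":[0,0,0],"jaw":1},
    {"twist":[0,0,0],"translation":[0,0,0],"jaw":1},
  ],
)

```text
time: 19.2
eef_pos: [0.5181, 0.314, 0.3904]
ee_rot: [[0.05, -0.002, -0.999], [0.999, -0.001, 0.05], [-0.001, -1.0, 0.001]]
ft_force: [0.7, -0.4, -1.6]
finger_gap: 0.225
```

```bash
python3 - <<'E'
from h import *
go([.5188,.3147,.339],87.1)
E
```

```text
t 19.2 pos [0.5181 0.314  0.3904] jawyaw 87.13 tilt [-0.0015 -0.0014  0.    ] F [ 0.7 -0.4 -1.6] gap 0.225 q [ 24.6  10.9  95.9  -0.   73.4 -62.5]
 twist_y rad 0.0005  shift cm [ 0.07  5.14 -0.06]
```

>>> carry_out(
  increments=[
    {"twist":[0,0,0],"translation":[0,1.5,0],"jaw":1},
    {"twist":[0,0,0],"translation":[0.05,2,0],"jaw":1},
    {"twist":[0,0,0],"translation":[0,1.5,0],"jaw":1},
    {"twist":[0,0,0],"translation":[0,0.3,0],"jaw":1},
    {"twist":[0,0,0],"translation":[0,0,0],"jaw":1},
  ],
)

```text
time: 19.7
eef_pos: [0.5183, 0.3144, 0.3367]
ee_rot: [[0.051, -0.002, -0.999], [0.999, -0.001, 0.051], [-0.001, -1.0, 0.002]]
ft_force: [0.4, -0.4, -2.3]
finger_gap: 0.225
```

>>> carry_out(
  increments=[
    {"twist":[0,0,0],"translation":[0,0,0],"jaw":1},
    {"twist":[0,0,0],"translation":[0,0,0],"jaw":1},
    {"twist":[0,0,0],"translation":[0,0,0],"jaw":1},
  ],
)

```text
time: 20.0
eef_pos: [0.5189, 0.3153, 0.3393]
ee_rot: [[0.051, 0.002, -0.999], [0.999, 0.001, 0.051], [0.001, -1.0, -0.002]]
ft_force: [0.1, 0.6, -3.0]
finger_gap: 0.221
```

```bash
cat > look.py <<'E'
import sys
from h import *
tag=sys.argv[1]
st=manip.get_state();p=st["eef_pos"];R=st["ee_rot"]; a=np.arctan2(R[1,0],R[0,0])-np.pi/2
def box(c,a,hx,hy):
    ux=np.array([np.cos(a),np.sin(a),0]);uy=np.array([-np.sin(a),np.cos(a),0]);c=np.array(c)
    return np.array([c+i*hx*ux+j*hy*uy for i,j in((1,1),(1,-1),(-1,-1),(-1,1))])
g=p-[0,0,.1559]
for n in("side","top"):
    im=np.ascontiguousarray(manip.read_camera(n)[:,:,::-1]); cv2.imwrite(f"pics/{tag}_{n}_raw.png",im)
    x,y,w,h=(260,95,90,95) if n=="side" else (180,130,85,90);s=6
    d=cv2.resize(im[y:y+h,x:x+w],None,fx=s,fy=s,interpolation=cv2.INTER_CUBIC); e=d.copy()
    for c,an,hx,hy,col in((g+[0,0,-.044],a,.048,.038,(0,255,0)),(g+[0,0,-.030],a,.048,.038,(0,255,0)),([.5188,.3147,.104],np.radians(-2.9),.063,.053,(0,0,255))):
        q=((proj(n,box(c,an,hx,hy))-[x,y]+.5)*s-.5).round().astype(int); cv2.polylines(e,[q],True,col,1)
    out=np.hstack([d,e]) if n=="side" else np.hstack([d,e]); k=min(1,800/out.shape[1],600/out.shape[0])
    cv2.imwrite(f"pics/{tag}_{n}.png",cv2.resize(out,None,fx=k,fy=k,interpolation=cv2.INTER_AREA))
go([.5188,.3147,.319],87.1)
E
python3 look.py k
```

```text
t 20.1 pos [0.5187 0.3152 0.339 ] jawyaw 87.1 tilt [0.0012 0.0006 0.    ] F [-0.3 -1.  -1.8] gap 0.224 q [ 24.7  13.8  98.2   0.   67.9 -62.4]
 twist_y rad -0.0  shift cm [-0.05  2.   -0.01]
```

View pics/k_side.png

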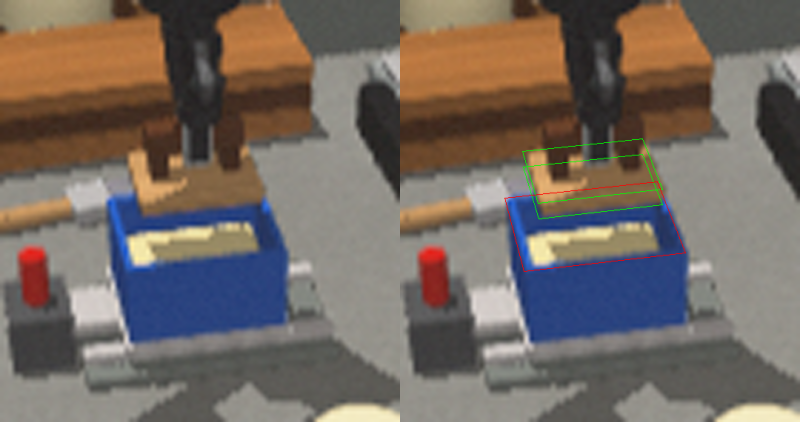

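View pics/k_top.png

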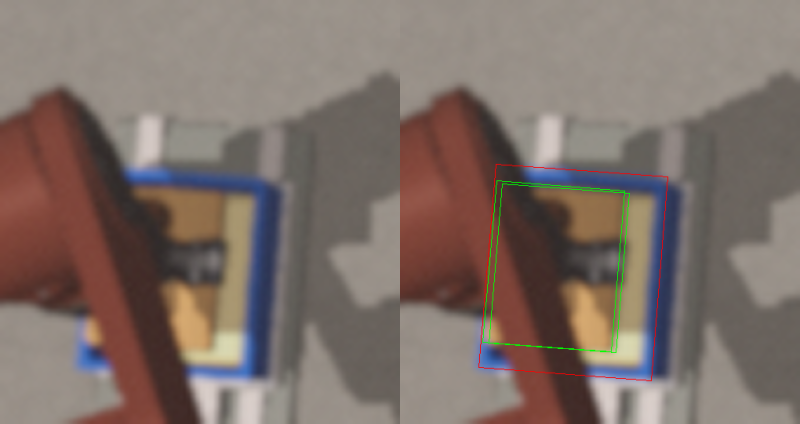

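The plate hangs over the mould, level. In the side view it looks slightly right (+x) of the prediction. I'll zoom to measure.

```bash
cat > zoom.py <<'E'
import sys
from h import *
tag=sys.argv[1]; off=[float(v) for v in sys.argv[2:5]] if len(sys.argv)>2 else [0,0,0]
p=np.array(eval(sys.argv[5])) if len(sys.argv)>5 else manip.get_state()["eef_pos"]
a=np.radians(-2.9)
def box(c,a,hx,hy):
    ux=np.array([np.cos(a),np.sin(a),0]);uy=np.array([-np.sin(a),np.cos(a),0]);c=np.array(c)
    return np.array([c+i*hx*ux+j*hy*uy for i,j in((1,1),(1,-1),(-1,-1),(-1,1))])
g=p-[0,0,.1559]+np.array(off)
for n,(x,y,w,h) in(("side",(280,118,50,42)),("top",(195,160,52,55))):
    im=cv2.imread(f"pics/{tag}_{n}_raw.png"); s=14 if n=="side" else 10
    d=cv2.resize(im[y:y+h,x:x+w],None,fx=s,fy=s,interpolation=cv2.INTER_CUBIC)
    for c,hx,hy,col in((g+[0,0,-.044],.048,.038,(0,255,0)),(g+[0,0,-.030],.048,.038,(255,255,0)),([.5188,.3147,.104],.063,.053,(0,0,255)),([.5188,.3147,.104],.057,.047,(255,0,255))):
        q=((proj(n,box(c,a,hx,hy))-[x,y]+.5)*s-.5).round().astype(int); cv2.polylines(d,[q],True,col,1)
    cv2.imwrite(f"pics/{tag}_{n}_z.png",d)
E
python3 zoom.py k
```

```text
(no output)
```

View pics/k_side_z.png

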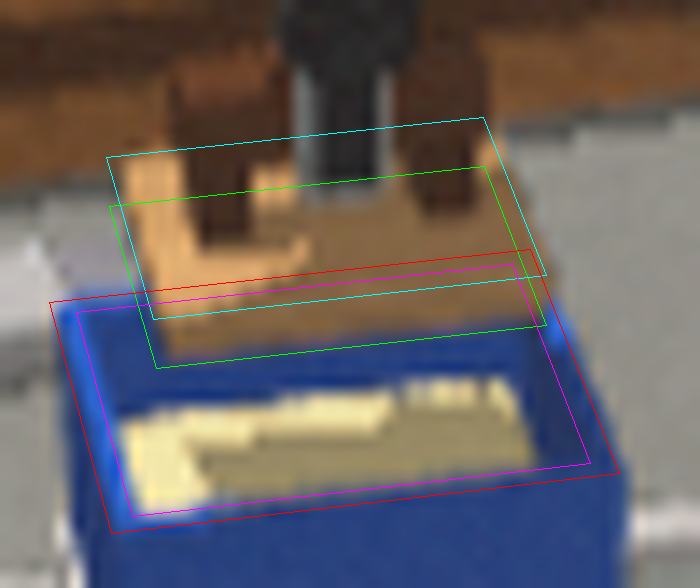

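View pics/k_top_z.png

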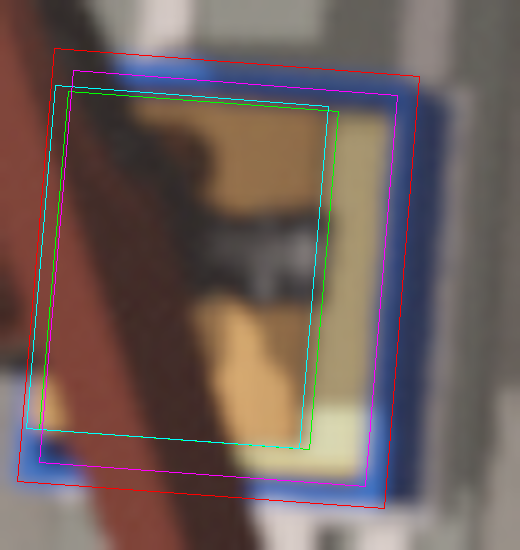

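Both views put the plate ~1–2 mm to +x and ~1 mm to +y of the TCP. The margin is 9 mm per side. I'll descend to height with a small correction and measure again.

>>> carry_out(
  increments=[
    {"twist":[0,0,0],"translation":[-0.08,0.5,0.1],"jaw":1},
    {"twist":[0,0,0],"translation":[0,0.6,0],"jaw":1},
    {"twist":[0,0,0],"translation":[0,0.5,0],"jaw":1},
    {"twist":[0,0,0],"translation":[0,0.3,0],"jaw":1},
    {"twist":[0,0,0],"translation":[0,0,0],"jaw":1},
  ],
)

```text
time: 20.6
eef_pos: [0.5171, 0.3142, 0.318]
ee_rot: [[0.051, -0.002, -0.999], [0.999, -0.001, 0.051], [-0.001, -1.0, 0.002]]
ft_force: [-0.1, 0.3, -1.7]
finger_gap: 0.224
```

>>> carry_out(
  increments=[
    {"twist":[0,0,0],"translation":[0,0,0],"jaw":1},
    {"twist":[0,0,0],"translation":[0,0,0],"jaw":1},
    {"twist":[0,0,0],"translation":[0,0,0],"jaw":1},
  ],
)

```text
time: 20.9
eef_pos: [0.5177, 0.3144, 0.3196]
ee_rot: [[0.051, 0.001, -0.999], [0.999, 0.0, 0.051], [0.0, -1.0, -0.001]]
ft_force: [0.3, 0.2, -0.7]
finger_gap: 0.227
```

```bash
python3 look.py l; python3 zoom.py l
```

```text
t 21.0 pos [0.5176 0.3144 0.3195] jawyaw 87.09 tilt [0.0005 0.0002 0.    ] F [ 1.7  0.4 -2.3] gap 0.222 q [ 24.6  14.9  99.1   0.   66.  -62.5]
 twist_y rad -0.0001  shift cm [ 0.04  0.05 -0.12]
```

View pics/l_side_z.png

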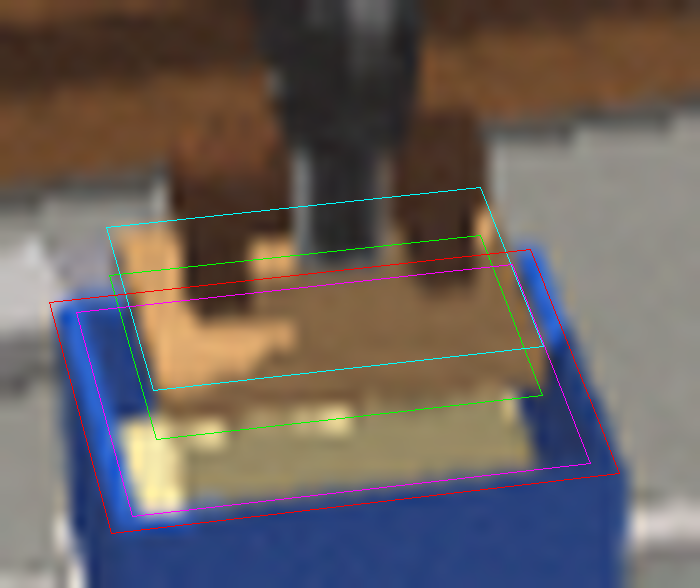

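View pics/l_top_z.png

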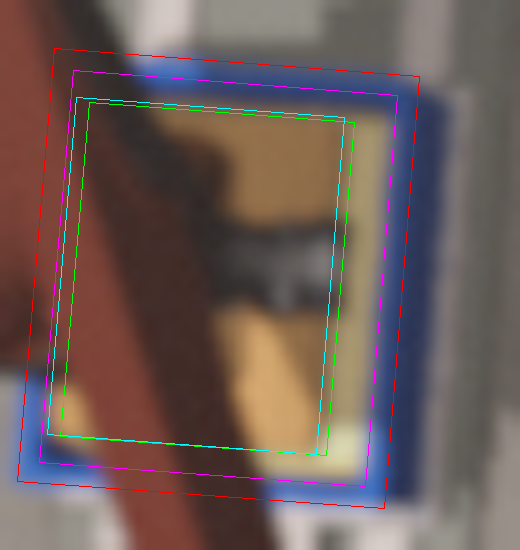

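```bash
python3 - <<'E'
from h import *
ims=[]
for t in "kl":
    im=cv2.imread(f"pics/{t}_side_raw.png"); ims.append(cv2.resize(im[128:160,282:326],None,fx=9,fy=9,interpolation=cv2.INTER_NEAREST))
cv2.imwrite("pics/z2.png",np.hstack(ims))
for t in "kl":
    im=cv2.imread(f"pics/{t}_side_raw.png"); print(t); 
    for y in range(138,154): print(y,[tuple(int(v) for v in im[y,x]) for x in(293,300,308)])
E
```

```text
k
138 [(107, 165, 218), (64, 96, 126), (67, 101, 130)]
139 [(105, 163, 214), (69, 102, 131), (70, 99, 130)]
140 [(85, 132, 173), (70, 103, 132), (63, 92, 121)]
141 [(64, 96, 126), (64, 94, 122), (78, 80, 97)]
142 [(67, 98, 127), (85, 78, 89), (110, 66, 51)]
143 [(101, 81, 91), (116, 65, 42), (128, 67, 44)]
144 [(125, 62, 37), (126, 64, 42), (127, 66, 41)]
145 [(128, 66, 41), (125, 64, 40), (127, 97, 85)]
146 [(126, 65, 39), (142, 144, 146), (113, 127, 132)]
147 [(154, 187, 202), (161, 214, 226), (100, 137, 151)]
148 [(168, 230, 242), (138, 194, 213), (98, 137, 150)]
149 [(138, 193, 212), (100, 139, 151), (101, 139, 152)]
150 [(140, 197, 217), (101, 138, 151), (100, 139, 151)]
151 [(170, 230, 242), (101, 139, 152), (101, 137, 152)]
152 [(172, 231, 243), (101, 139, 152), (115, 108, 113)]
153 [(173, 219, 227), (112, 108, 112), (125, 65, 42)]
l
138 [(39, 56, 76), (65, 96, 124), (67, 100, 130)]
139 [(61, 87, 117), (67, 97, 129), (70, 102, 131)]
140 [(92, 141, 188), (69, 104, 132), (70, 102, 132)]
141 [(111, 172, 224), (95, 143, 189), (68, 100, 131)]
142 [(114, 172, 224), (92, 140, 185), (67, 100, 129)]
143 [(111, 168, 219), (66, 98, 127), (69, 102, 134)]
144 [(106, 163, 214), (69, 103, 133), (68, 102, 133)]
145 [(94, 144, 190), (71, 103, 136), (63, 96, 122)]
146 [(75, 112, 145), (68, 95, 124), (71, 102, 125)]
147 [(66, 100, 129), (88, 128, 149), (90, 124, 140)]
148 [(107, 154, 177), (101, 143, 161), (99, 138, 151)]
149 [(118, 165, 182), (99, 137, 150), (100, 137, 150)]
150 [(99, 138, 150), (99, 137, 150), (101, 137, 150)]
151 [(102, 140, 154), (99, 137, 152), (100, 138, 150)]
152 [(98, 137, 152), (99, 137, 151), (114, 109, 111)]
153 [(117, 135, 139), (111, 106, 111), (126, 67, 42)]
```

View pics/z2.png

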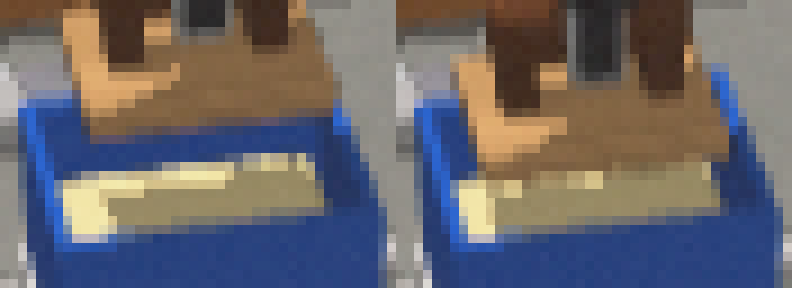

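```bash
python3 - <<'E'
from h import *
im=cv2.imread("pics/j_side.png"); x,y,s=300,150,5
p=np.array([.5185,-.2699,.390]);a=np.radians(2.4)
ux=np.array([np.cos(a),np.sin(a),0]);uy=np.array([-np.sin(a),np.cos(a),0])
for dz in(-.1999,-.1859):
    B=[p+[0,0,dz]+i*.048*ux+j*.038*uy for i,j in((1,1),(1,-1),(-1,-1),(-1,1))]
    q=((proj("side",B)-[x,y]+.5)*s-.5); print(q.round(1)); cv2.polylines(im,[q.round().astype(int)],True,(0,255,0),1)
cv2.imwrite("pics/j2.png",cv2.resize(im[420:600,160:480],None,fx=2.5,fy=2.5))
E
```

```text
[[370.  419.3]
 [438.  536.2]
 [236.8 586. ]
 [179.3 463.3]]
[[372.9 398.6]
 [441.9 515.4]
 [238.5 565.2]
 [180.3 442.4]]
```

View pics/j2.png

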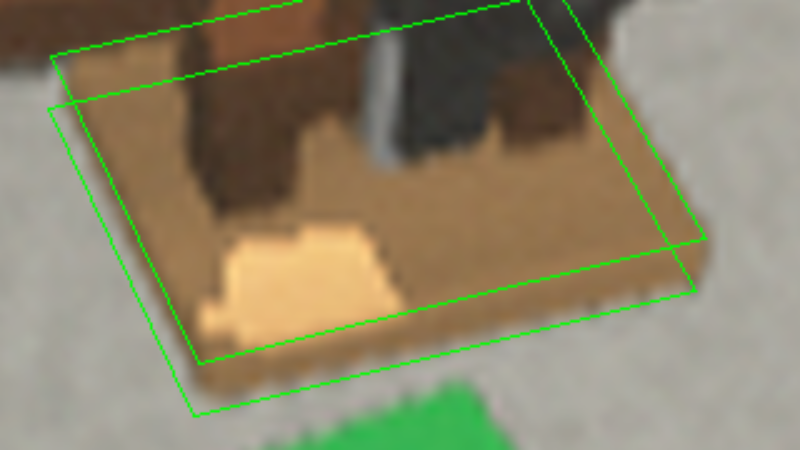

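The image edges put the plate within ~1–2 mm of centre in x/y and perhaps 1–2 mm higher than reckoned. The pin fit independently puts the mould at (0.5187, 0.3154) in the robot's frame. One last small correction.

>>> carry_out(
  increments=[
    {"twist":[0,0,0],"translation":[0.06,0.1,-0.08],"jaw":1},
    {"twist":[0,0,0],"translation":[0,0,0],"jaw":1},
    {"twist":[0,0,0],"translation":[0,0,0],"jaw":1},
    {"twist":[0,0,0],"translation":[0,0,0],"jaw":1},
    {"twist":[0,0,0],"translation":[0,0,0],"jaw":1},
  ],
)

```text
time: 21.5
eef_pos: [0.5183, 0.3149, 0.3182]
ee_rot: [[0.051, 0.0, -0.999], [0.999, -0.0, 0.051], [-0.0, -1.0, -0.0]]
ft_force: [-0.6, -0.0, -1.3]
finger_gap: 0.224
```

>>> carry_out(
  increments=[
    {"twist":[0,0,0],"translation":[0,0,0],"jaw":1},
    {"twist":[0,0,0],"translation":[0,0,0],"jaw":1},
    {"twist":[0,0,0],"translation":[0,0,0],"jaw":1},
    {"twist":[0,0,0],"translation":[0,0,0],"jaw":1},
    {"twist":[0,0,0],"translation":[0,0,0],"jaw":1},
  ],
)

```text
time: 22.0
eef_pos: [0.5183, 0.3149, 0.3182]
ee_rot: [[0.051, -0.0, -0.999], [0.999, -0.0, 0.051], [-0.0, -1.0, 0.0]]
ft_force: [0.1, 0.3, -1.8]
finger_gap: 0.225
```

```bash
python3 look.py m; python3 zoom.py m; python3 -c "
import cv2
cv2.imwrite('pics/m_full.png',cv2.imread('pics/m_side_raw.png'))"
```

```text
t 22.1 pos [0.5183 0.3149 0.3182] jawyaw 87.09 tilt [-0.  0.  0.] F [ 0.4  0.  -1.8] gap 0.22 q [ 24.7  15.1  99.    0.   65.9 -62.4]
 twist_y rad -0.0001  shift cm [-0.02 -0.08 -0.05]
```

View pics/m_full.png

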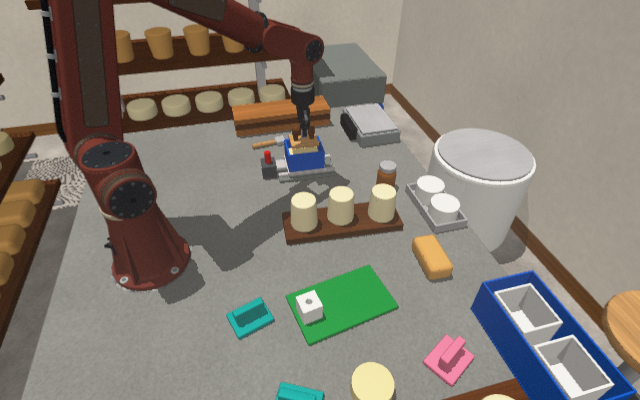

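View pics/m_top_z.png

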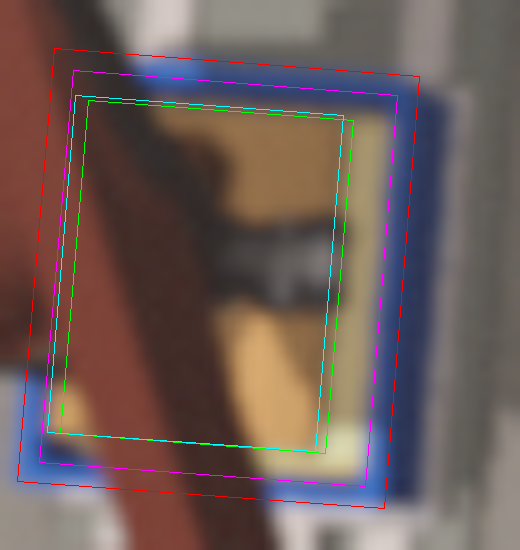

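View pics/m_side_z.png

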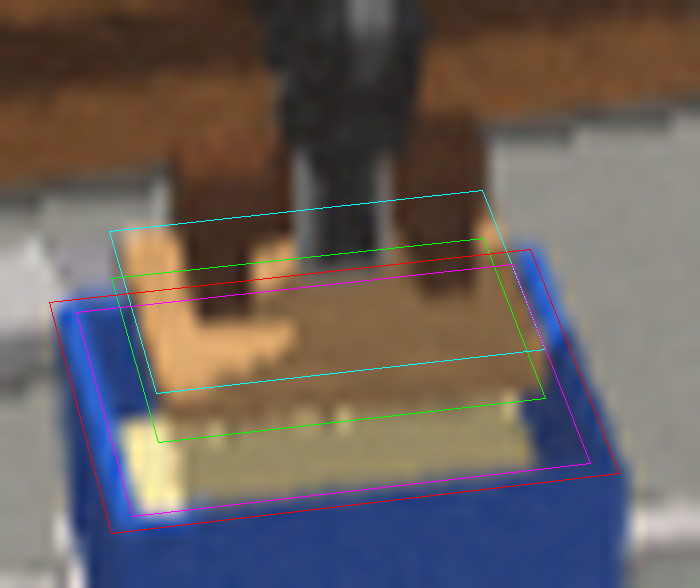

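Everything else is undisturbed and the pin is seated. The plate's lower front edge in the side view still looks a little above prediction, so I'll check height numerically with both views.

```bash
python3 - <<'E'
from h import *
im=cv2.imread("pics/m_side_raw.png").astype(float); 
p=np.array([.5183,.3149,.3182]); a=np.radians(-2.9); ux=np.array([np.cos(a),np.sin(a),0]);uy=np.array([-np.sin(a),np.cos(a),0])
def edge_side(dy,dz,col,hy=-.038,c=None,hx=.048):
    c=p-[0,0,.1999] if c is None else c
    P=[c+[0,dy,dz]+i*hx*ux+hy*uy for i in np.linspace(-1,1,50)]
    q=proj("side",P); return np.interp(col,q[:,0],q[:,1])
# mouth edge: shaded wood->shaded cheese, red-channel-blue ratio
W=np.array([68,101,131.]);C=np.array([100,138,151.]);B=np.array([126,65,41.])
for col in range(296,318,2):
    prof=im[140:158,col]; 
    f=np.clip(((prof-W)@(C-W))/((C-W)@(C-W)),0,1)
    k=[i for i in range(len(f)) if f[i]>.5][0]  # first cheese-ish
    k0=next(i for i in range(3,18) if f[i]>.5); e=140+k0-.5+ (1-f[k0]) - f[k0-1]
    g=np.clip(((prof-C)@(B-C))/((B-C)@(B-C)),0,1); k1=next(i for i in range(k0+1,18) if g[i]>.5); e2=140+k1-.5+(1-g[k1])-g[k1-1]
    print(col,"plate",round(e,2),"pred",round(edge_side(0,0,col),2),"| rim inner",round(e2,2),"pred",round(edge_side(0,0,col,-.047,np.array([.5188,.3147,.104]),.057),2))
print("per mm dz",edge_side(0,.001,305)-edge_side(0,0,305),"dy",edge_side(.001,0,305)-edge_side(0,0,305))
t=cv2.imread("pics/m_top_raw.png").astype(int)
print("top rows; cols 220..236")
for r in(172,174,176,178,195,197,199,201): print(r,[int(v) for v in t[r,222:238,2]],[int(v) for v in t[r,222:238,0]])
def edge_top(dy,dz,row,z,c=None,hx=.048,hy=.038):
    c=p-[0,0,.1999] if c is None else c
    q=proj("top",[c+[0,dy,dz]+[0,0,z]+i*hx*ux-hy*uy for i in np.linspace(-1,1,50)]); return np.interp(row,q[::-1,1],q[::-1,0])
for r in(174,178,197,201): print(r,"topface",edge_top(0,0,r,.014),"bottom",edge_top(0,0,r,0),"mould inner",edge_top(0,0,r,0,np.array([.5188,.3147,.104]),.057,.047))
print("dy/mm",edge_top(.001,0,197,.014)-edge_top(0,0,197,.014),"dz/mm",edge_top(0,.001,197,.014)-edge_top(0,0,197,.014))
E
```

```text
296 plate 141.5 pred 148.52 | rim inner 153.51 pred 153.57
298 plate 141.5 pred 148.29 | rim inner 153.3 pred 153.34
300 plate 147.54 pred 148.06 | rim inner 153.13 pred 153.11
302 plate 146.77 pred 147.83 | rim inner 152.81 pred 152.88
304 plate 146.5 pred 147.6 | rim inner 152.54 pred 152.64
306 plate 146.94 pred 147.37 | rim inner 152.3 pred 152.41
308 plate 146.91 pred 147.14 | rim inner 152.11 pred 152.18
310 plate 146.77 pred 146.91 | rim inner 151.81 pred 151.94
312 plate 146.98 pred 146.69 | rim inner 151.54 pred 151.71
314 plate 145.92 pred 146.46 | rim inner 151.51 pred 151.48
316 plate 145.5 pred 146.23 | rim inner 151.16 pred 151.24
per mm dz -0.24747909170358184 dy -0.164306169802785
top rows; cols 220..236
172 [144, 142, 139, 140, 137, 133, 127, 127, 139, 146, 143, 128, 91, 58, 49, 48] [76, 74, 73, 76, 73, 74, 73, 81, 92, 98, 98, 109, 125, 125, 106, 89]
174 [147, 147, 145, 144, 144, 139, 132, 134, 155, 165, 160, 138, 96, 58, 49, 51] [74, 76, 74, 74, 75, 72, 70, 81, 101, 109, 110, 117, 127, 120, 101, 89]
176 [146, 146, 145, 144, 142, 139, 130, 136, 157, 165, 157, 131, 87
[... 552 characters left out ...]
, 207, 202, 188, 154, 137, 157, 167, 161, 134, 92, 56, 45, 46, 50, 80] [108, 109, 103, 95, 78, 83, 103, 111, 114, 117, 126, 121, 100, 87, 86, 98]
201 [208, 206, 205, 196, 169, 149, 161, 167, 159, 128, 82, 53, 48, 45, 51, 92] [109, 107, 107, 101, 88, 91, 108, 114, 116, 122, 127, 118, 99, 85, 86, 103]
174 topface 228.634913585742 bottom 229.63509244362143 mould inner 233.81374435854403
178 topface 228.30586296318472 bottom 229.3063759920543 mould inner 233.48642489658934
197 topface 226.7345576065814 bottom 227.73675138706125 mould inner 231.9238080503704
201 topface 226.40200572006495 bottom 227.40457283949317 mould inner 231.5931823514375
dy/mm -0.35444471583306836 dz/mm -0.07241565032214226
```

Relative to the mould, the two views together put the plate ~1.2 mm towards +y, about 0 in x, with the underside 15.4 mm above the rim. I'll make one fine nudge, let it settle, check, then hand in.

>>> carry_out(
  increments=[
    {"twist":[0,0,0],"translation":[-0.1,0,0],"jaw":1},
    {"twist":[0,0,0],"translation":[0,0,0],"jaw":1},
    {"twist":[0,0,0],"translation":[0,0,0],"jaw":1},
    {"twist":[0,0,0],"translation":[0,0,0],"jaw":1},
    {"twist":[0,0,0],"translation":[0,0,0],"jaw":1},
  ],
)

```text
time: 22.6
eef_pos: [0.5183, 0.3139, 0.3182]
ee_rot: [[0.051, 0.0, -0.999], [0.999, 0.0, 0.051], [0.0, -1.0, -0.0]]
ft_force: [-0.7, -0.3, -2.5]
finger_gap: 0.224
```

>>> carry_out(
  increments=[
    {"twist":[0,0,0],"translation":[0,0,0],"jaw":1},
    {"twist":[0,0,0],"translation":[0,0,0],"jaw":1},
    {"twist":[0,0,0],"translation":[0,0,0],"jaw":1},
    {"twist":[0,0,0],"translation":[0,0,0],"jaw":1},
    {"twist":[0,0,0],"translation":[0,0,0],"jaw":1},
  ],
)

```text
time: 23.1
eef_pos: [0.5183, 0.3139, 0.3182]
ee_rot: [[0.051, 0.0, -0.999], [0.999, -0.0, 0.051], [-0.0, -1.0, -0.0]]
ft_force: [0.3, 0.0, -2.0]
finger_gap: 0.224
```

```bash
python3 look.py n; python3 - <<'E'
from workcell import manip
s=manip.get_state(); print(abs(s["joint_vel"]).max(),s["finger_gap"],s["ft_force"])
print(manip.job_done())
E
```

```text
t 23.2 pos [0.5183 0.3139 0.3182] jawyaw 87.09 tilt [-0. -0.  0.] F [-1.4  0.3 -2.4] gap 0.224 q [ 24.6  15.   99.1   0.   65.9 -62.5]
 twist_y rad -0.0001  shift cm [ 0.08 -0.08 -0.05]
0.09630967307254158 0.2242656610316213 [-1.39277933  0.25020172 -2.38190403]
the job is handed in; nothing more can be done
None
```

View pics/n_side.png

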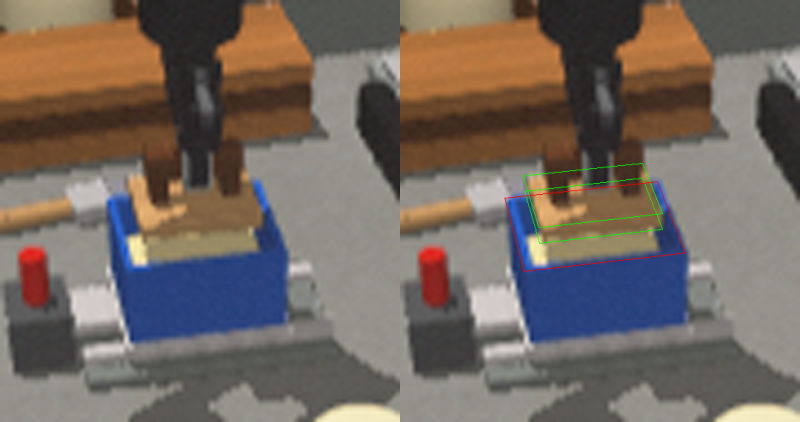

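The job is handed in at 23.2 s. The lock pin is home in the fork and tongue and released, and the gripper is holding the wooden follower still above the mould. No verdict came back.

- **Pin:** it went in with almost no side force. The descent stopped at the height expected for the head resting on the fork, with about 5 N of contact. After release, the side picture shows the head sitting on the fork face.
- **Follower:** I lifted it by its handle and carried it over the row with about 69 mm of clearance. It is level, and square to the mould to about 0.1° by the tool pose (the mould's own angle was measured only to a few tenths of a degree). The underside is about 15 mm above the rim, and it is centred to within about 1–2 mm. Nothing in the force readings suggests it touched the mould.
- **Bystanders:** the side picture taken just before the last 1 mm nudge showed the cheeses and the other things where they were at the start.
- **Checks that disagreed:** the two cameras differ by 1–2 mm on the plate. The side view put its lower edge about half a pixel higher than predicted, which I read as about 1 mm high and 1 mm to +y. I corrected for that with the last nudge.

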